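Load guide bushes into the marking fixture, lead-in end in the stop's notch

ROBOT

A 6-joint arm with a two-finger parallel gripper is mounted at the origin on the work surface. World frame = base frame: x ahead of the robot, y to its left, z up, the work surface at z = 0. Lengths are in m, angles in degrees, forces in N, time in s.
With the tool pointing down it reaches from about 0.25 to 0.725 m from the base axis. Payload 9.7 kg.
Tool frame: the origin (TCP) lies where the fingers leave the gripper's body, on its centre line; the fingertips stand ctrl.tip_extent ahead of it and the grasp point (between the pads) lies 54 mm ahead of it (ctrl.tip_extent is the distance from the TCP to the fingertips, in m); x points along the fingers, y is the direction in which the jaws open and shut, and the axes are right-handed (so a half turn about x gives the same grasp; the last joint's range is limited). The gripper opens to 85 mm and grips with 20 to 120 N. Pads are 22 mm wide; open, the fingers measure 114 mm over their backs; the gripper's body (76 mm by 85 mm) begins 54 mm behind the grasp point. The pads swing forward as they close: fully open they stand 13 mm farther back than shut.
Start: joints at [-64.63, 4.979, 10.078, 95.1, 0, 90], TCP at [0.236, -0.497, 0.304] pointing down, gripper open.
Joint ranges: [-179.16, 179.16], [-48.56, 103.87], [-65.8, 70.77], [-126.05, 130.52], [-82.76, 87.17], [-180, 180]. Speed limits (degrees/s): [127.2, 127.2, 147.25, 180, 180, 180].

INTERFACE

Orientations are given as a 3x3 rotation matrix whose columns are the frame's x, y, z axes.
In Python, from bench import ctrl, cams, ticket, spotter gives the robot as it stands.
- The arm moves only by the shell command python3 -m pendant 'ROWS' [FORCE]. ROWS is JSON, a list of rows, each an object of numbers: "dx", "dy", "dz": the shift along the tool's x, y, z in mm; "yaw": the turn about the tool's x in degrees; "jaw": the finger opening in mm, from 0 to 85.4. A call has 1 to 5 rows; each row shifts and turns the commanded pose from where the row before left it, along the tool's axes as they then stand; what a row does not reach is not made up. A row lasts 1/8 s, in which the tool goes at most 62.5 mm and 10.7 degrees, less where a joint would pass 70% of its speed; a pose out of reach is approached as far as the arm can. A call with a gripper value outside its range is refused whole. The fingers move at their own pace and stop on an object; FORCE is the grip in N (left out, the last holds). Time passes only in rows, so rows that do not move let the fingers close. It gives the time, the measured TCP pose, the force and the opening at its end, in the units of the state.
- ctrl.read_state(): the state, without advancing time (a new reading comes with each control period).
- cams.get_image(name): name is "scene" or "top" or "wrist"; returns a dict with "image" (480x640x3 uint8, red, green, blue), "depth" (480x640 float32, m along the optical axis (not along the pixel's ray), 0 where there is no reading), "intrinsics" (3x3 intrinsics, pixels), "eye" and "attitude" of the camera in the world; the wrist camera has in their place "tool_from_camera" (4x4, takes a point from camera to tool coordinates, whose origin is the TCP and whose axes are the tool frame's). Camera axes: x right, y down, z forward; pixel columns grow to the right and rows downward; lengths in m; the calibration is good to about 2 mm. A picture is of the moment at which its call begins: read the wrist's pose just before it.
- ticket.finish_job(): hands the job in, once; it reports no verdict.
Trained networks look in the newest picture that a camera, given by its name, has taken for a name from the list of things; names that differ only in an ending like _2 or _b are one class to them, and where a whole thing is asked for, a point or a joint stands for the part that bears it (a point fixed in the world has none). Each returns a list of dicts, best first, with "conf" (0 to 1); they miss things now and then, are a little off and sometimes report something else, mostly with a low value. They report only what shows in the picture. A call takes as long as a camera call. They do not tell look-alikes from the thing itself.
- spotter.search_frame(camera, query): "rect" ([left, top, width, height] in pixels, round what is visible of it).
The state is a dict: "time": time; "joints": joint angles; "dq": joint speeds; "tau": joint torques, N m; "tool_pos": TCP position; "orientation": TCP orientation; "wrist_force": force on the tool from outside, world axes, zero at the start; "torque": the same for the moment, N m; "gripper_width": finger opening in m.
Only numpy, scipy, OpenCV 4.12 (cv2) and the standard library are available. Lean on these libraries where they do the work, as an engineer would, in place of code of your own. Each camera call takes 0.05 s, during which the arm holds its last target. There are 200 camera calls.

TASK

Load both V nests of the marking fixture with guide bushes from the wooden rack, one in each, lying home in the Vs with the turned-down lead-in end in the notch of the red stop bar and its shoulder up against the bar; the third bush stays in the rack as a spare. The bushes were put in the rack either way round and their ends look alike, so tell the lead-in end by feel (it is 29 mm across instead of 34) and turn a bush end for end where needed. Set them down, do not drop them, and leave everything else on the bench where it is.

Things in the scene. Friction and masses are not known exactly. Their poses are not given: they have to be found in the camera images.
- bush_1_mid (a point): centre (half-way along, on the axis) of a guide bush, a steel sleeve 80 mm long, 34 mm outside, 24 mm bore, about 0.27 kg, x axis along it, bright middle, both 10 mm ends black. ONE end, the lead-in, is turned down to 29 mm diameter over its last 10 mm (a square 2.5 mm step); the other is 34 mm to its face. Which end is not told and differs among the bushes: pinch or touch an end to feel it
- bush_2_mid (a point): centre (half-way along, on the axis) of a guide bush, a steel sleeve 80 mm long, 34 mm outside, 24 mm bore, about 0.27 kg, x axis along it, bright middle, both 10 mm ends black. ONE end, the lead-in, is turned down to 29 mm diameter over its last 10 mm (a square 2.5 mm step); the other is 34 mm to its face. Which end is not told and differs among the bushes: pinch or touch an end to feel it
- bush_3_mid (a point): centre (half-way along, on the axis) of a guide bush, a steel sleeve 80 mm long, 34 mm outside, 24 mm bore, about 0.27 kg, x axis along it, bright middle, both 10 mm ends black. ONE end, the lead-in, is turned down to 29 mm diameter over its last 10 mm (a square 2.5 mm step); the other is 34 mm to its face. Which end is not told and differs among the bushes: pinch or touch an end to feel it
- nest_1 (a point): where a bush's centre is when it lies home in this V nest, lead-in in the notch, shoulder against the red stop bar; 55 mm above the bench; nests 90 mm apart. x along the nest, away from the stop (its face at x = -30 mm); z up. V plates, 8 mm thick, 56 mm wide, at x = +-22 mm, tops 6 mm below this point; the 36 mm gap between, open 36 mm down, is for the fingers
- nest_2 (a point): where a bush's centre is when it lies home in this V nest, lead-in in the notch, shoulder against the red stop bar; 55 mm above the bench; nests 90 mm apart. x along the nest, away from the stop (its face at x = -30 mm); z up. V plates, 8 mm thick, 56 mm wide, at x = +-22 mm, tops 6 mm below this point; the 36 mm gap between, open 36 mm down, is for the fingers
- fixture: marking fixture fixed to the bench: aluminium plate 170 x 210 x 15 mm, two V nests, and along its edge nearest the robot a red stop bar 190 mm long, 8 mm thick, top 4 mm above the nests' axes, with an open-topped notch 32 mm wide at each nest: a 29 mm lead-in drops into it from above, a 34 mm end does not. Origin: centre of its underside; axes as the nests'
- rack: pale wooden rack fixed to the bench: board 130 x 270 x 12 mm, two notched rails make three V grooves along its x, 90 mm apart; bush axes lie 46 mm above the bench. Rails 8 mm thick at x = +-22 mm, tops 6 mm below the axes; the bushes' ends hang free beyond them, 17 mm over the board. Origin: centre of its underside
- oil_bottle: bystander, to be left alone: whitish squeeze bottle of oil with a red cap, 56 mm across, 150 mm tall. Origin: on its underside
- ring_gauge: bystander, to be left alone: steel ring gauge lying flat, 70 mm outside, 40 mm bore, 22 mm thick. Origin: on its underside
- pillar: bystander, to be left alone: steel guide pillar standing upright, 34 mm foot, 25 mm shank, 118 mm tall. Origin: on its underside
- clamp: bystander, to be left alone: toolmaker's parallel clamp lying flat, about 90 x 95 x 16 mm. Origin: on its underside
- brush: bystander, to be left alone: small bench brush lying flat, 190 mm long. Origin: on its underside
- pin_dish: bystander, to be left alone: empty shallow aluminium dish, 76 mm across, 28 mm tall. Origin: on its underside
Mind the look-alikes: they are no part of the job. What is shaped like the part that bears bush_1_mid but orange is not meant.

How it is judged (in metres and radians):
At the end, for the whole second after the job is handed in: Each nest holds one bush, at rest: centre within 4 mm of the nest's point along, across and in height (only possible with the lead-in in the notch and the shoulder within 4 mm of the stop bar), axis within 0.08 rad of the nest's; one bush is within 15 mm of its start in the rack (((x of bush_1_mid in the frame of nest_1 between -0.004 and 0.004 m and y of bush_1_mid in the frame of nest_1 between -0.004 and 0.004 m and z of bush_1_mid in the frame of nest_1 between -0.004 and 0.004 m and angle between the x axis of bush_1_mid and the x axis of nest_1, either way round below 0.08 rad and linear speed of bush_1 below 0.02 m/s) or (x of bush_2_mid in the frame of nest_1 between -0.004 and 0.004 m and y of bush_2_mid in the frame of nest_1 between -0.004 and 0.004 m and z of bush_2_mid in the frame of nest_1 between -0.004 and 0.004 m and angle between the x axis of bush_2_mid and the x axis of nest_1, either way round below 0.08 rad and linear speed of bush_2 below 0.02 m/s) or (x of bush_3_mid in the frame of nest_1 between -0.004 and 0.004 m and y of bush_3_mid in the frame of nest_1 between -0.004 and 0.004 m and z of bush_3_mid in the frame of nest_1 between -0.004 and 0.004 m and angle between the x axis of bush_3_mid and the x axis of nest_1, either way round below 0.08 rad and linear speed of bush_3 below 0.02 m/s)) and ((x of bush_1_mid in the frame of nest_2 between -0.004 and 0.004 m and y of bush_1_mid in the frame of nest_2 between -0.004 and 0.004 m and z of bush_1_mid in the frame of nest_2 between -0.004 and 0.004 m and angle between the x axis of bush_1_mid and the x axis of nest_2, either way round below 0.08 rad and linear speed of bush_1 below 0.02 m/s) or (x of bush_2_mid in the frame of nest_2 between -0.004 and 0.004 m and y of bush_2_mid in the frame of nest_2 between -0.004 and 0.004 m and z of bush_2_mid in the frame of nest_2 between -0.004 and 0.004 m and angle between the x axis of bush_2_mid and the x axis of nest_2, either way round below 0.08 rad and linear speed of bush_2 below 0.02 m/s) or (x of bush_3_mid in the frame of nest_2 between -0.004 and 0.004 m and y of bush_3_mid in the frame of nest_2 between -0.004 and 0.004 m and z of bush_3_mid in the frame of nest_2 between -0.004 and 0.004 m and angle between the x axis of bush_3_mid and the x axis of nest_2, either way round below 0.08 rad and linear speed of bush_3 below 0.02 m/s)) and distance of any of bush_1_mid, bush_2_mid, bush_3_mid from where it was at the start of the episode below 0.015 m); the robot touches nothing.
It fails at once if a bush is dropped or knocked: it moves faster than 0.5 m/s with no finger on it ((linear speed of bush_1 above 0.5 m/s and contact force between bush_1 and the fingers below 0.1 N) or (linear speed of bush_2 above 0.5 m/s and contact force between bush_2 and the fingers below 0.1 N) or (linear speed of bush_3 above 0.5 m/s and contact force between bush_3 and the fingers below 0.1 N)).
It fails at once if a bystander is shifted by more than 40 mm (distance of any of oil_bottle, ring_gauge, pillar, clamp, brush, pin_dish from where it was at the start of the episode above 0.04 m).
It also fails if it takes over 69 s, if anything falls off the work surface, if the arm or the gripper's body presses on something with over 40 N, if the wrist force passes 120 N, or if a joint passes its speed limit or range.

## Working session

There is one attempt and no reset: what is moved stays moved. The work goes in short steps, Python scripts to look and compute and a shell command to move; the robot and the scene stay as the last step left them, time stands still between calls to the robot, and variables do not carry over. Pictures are saved under pics/ and viewed, about 8 in all and at most 12, crops included, and the job is handed in when it is done.

```bash
mkdir -p pics; python3 - <<'E'
from bench import ctrl,cams,spotter
import cv2,numpy as np
s=ctrl.read_state();print(s,ctrl.tip_extent)
for n in("top","scene"):
    d=cams.get_image(n);cv2.imwrite(f'pics/{n}0.png',d['image'][...,::-1])
    np.savez(f'{n}0.npz',**d)
    print(n,d['intrinsics'],d['eye'],d['attitude'])
    for q in("bush_1_mid","fixture","rack","oil_bottle","pillar","ring_gauge","clamp","brush","pin_dish"):
        print(q,[(r['rect'],round(r['conf'],2)) for r in spotter.search_frame(n,q)][:5])
E
```

```text
{'time': 0.0, 'joints': array([-6.46314590e+01,  5.00963817e+00,  1.00328652e+01,  9.50991382e+01,
        2.67469202e-03,  9.00008118e+01]), 'dq': array([ 0.08239235, -0.0913789 , -0.06021112, -0.02469767,  0.12683943,
       -0.04323793]), 'tau': array([ 8.85275017e-05, -5.20397151e+01,  4.64799321e+01,  1.65269058e-02,
       -9.51379775e-05, -3.70763942e-06]), 'tool_pos': array([ 0.23558982, -0.49683174,  0.3031828 ]), 'orientation': array([[-5.25458065e-04,  4.28425902e-01, -9.03576765e-01],
       [ 1.21714078e-03, -9.03575947e-01, -4.28426222e-01],
       [-9.99999121e-01, -1.32490014e-03, -4.66633684e-05]]), 'wrist_force': array([-0.30578567, -0.11621401, -0.18735095]), 'torque': array([-0.04001023,  0.04622725, -0.00863188]), 'gripper_width': 0.08541350536831245} 0.0726
top [[510.33409021   0.         322.33652256]
 [  0.         510.33409021 252.18621606]
 [  0.           0.           1.        ]] [ 0.39936124 -0.0092283   1.26887298] [[-0.01549701 -0.99229853  0.12289615]
 [-0.99971565  0.0176048   0.01608362]
 [-0.01812332 -0.12261196 -0.9922892 ]]
bush_1_mid [([222.5, 31
[... 780 characters left out ...]
-0.02302527 -0.77013774 -0.63746191]]
bush_1_mid [([307.3, 206.2, 32.5, 22.2], 0.76), ([251.9, 200.8, 23.1, 30.2], 0.68), ([278.5, 183.9, 25.2, 22.5], 0.63)]
fixture [([223.0, 276.1, 120.7, 112.4], 0.72)]
rack [([290.6, 177.4, 94.6, 72.9], 0.79), ([275.6, 412.7, 22.2, 55.2], 0.43)]
oil_bottle [([416.8, 143.5, 25.9, 56.4], 0.71)]
pillar [([276.4, 414.1, 20.5, 54.1], 0.87), ([344.2, 323.0, 56.8, 91.7], 0.44)]
ring_gauge [([402.8, 249.1, 29.2, 25.9], 0.89), ([221.8, 275.0, 122.8, 111.7], 0.27)]
clamp [([370.6, 275.4, 49.0, 41.1], 0.93), ([307.7, 206.4, 32.7, 19.8], 0.33)]
brush [([344.8, 322.8, 56.3, 88.2], 0.76)]
pin_dish [([418.3, 214.5, 31.1, 21.7], 0.75), ([421.8, 141.6, 15.8, 56.8], 0.48)]
```

```bash
python3 - <<'E'
import cv2
i=cv2.imread('pics/top0.png');cv2.imwrite('pics/top0c.png',cv2.resize(i[130:370,130:530],None,fx=2,fy=2,interpolation=cv2.INTER_CUBIC))
E
```

```text
(no output)
```

View pics/top0c.png

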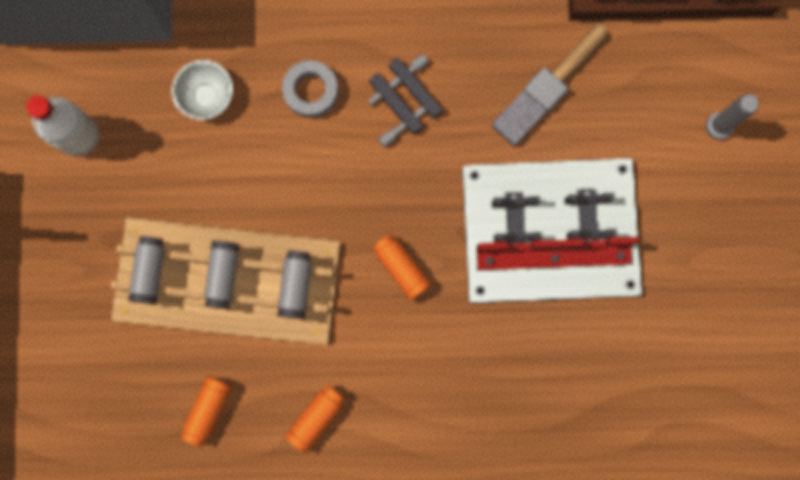

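The top view shows three steel bushes in the pale rack at full-image pixels of about (203,265), (241,267) and (277,272). The three orange lookalikes at (331,263), (233,335) and (288,339) are loose on the bench, so they are not meant. The fixture is at (406,245) with its red bar on the robot side. Next I'll locate these in the world frame.

```bash
cat > h.py <<'E'
import numpy as np,cv2
def load(n): return dict(np.load(n))
def cloud(d,R=None,t=None):
    K=d['intrinsics'];z=d['depth'];v,u=np.mgrid[:480,:640]
    P=np.stack([(u-K[0,2])/K[0,0]*z,(v-K[1,2])/K[1,1]*z,z],-1)
    if R is None:R,t=d['attitude'],d['eye']
    return P@R.T+t
def plane(d,uv,h,R=None,t=None):
    if R is None:R,t=d['attitude'],d['eye']
    r=np.c_[uv,np.ones(len(uv))]@np.linalg.inv(d['intrinsics']).T@R.T
    return t+r*((h-t[2])/r[:,2])[:,None]
E
python3 - <<'E'
from h import *
d=load('top0.npz');W=cloud(d);im=d['image'].astype(int)
hsv=cv2.cvtColor(d['image'],cv2.COLOR_RGB2HSV).astype(int)
# rack bushes: low saturation in rack region
m=((hsv[...,1]<70)&(W[...,2]>.035)).astype(np.uint8)
m[:, :185]=0;m[:,305:]=0;m[:235]=0;m[:310-0+0,:]=m[:310,:];m[310:]=0
n,l,st,c=cv2.connectedComponentsWithStats(m)
for i in range(1,n):
    if st[i,4]<100: continue
    v,u=np.where(l==i);p=plane(d,np.c_[u,v],.058)[:,:2].astype(np.float32)
    r=cv2.minAreaRect(p);e=np.linalg.eigh(np.cov(p.T))[1][:,1];e*=np.sign(e[0])
    print('bush',st[i],p.mean(0),r,np.degrees(np.arctan2(e[1],e[0])),'ztop',np.percentile(W[l==i][:,2],90))
# fixture plate
reg=np.zeros((480,640),bool);reg[200:285,355:460]=1
for nm,mm,h in(('plate',(hsv[...,1]<60)&(hsv[...,2]>150),.015),('red',(im[...,0]>110)&(im[...,1]<60),.059)):
    v,u=np.where(mm&reg);p=plane(d,np.c_[u,v],h)[:,:2].astype(np.float32)
    print(nm,len(u),cv2.minAreaRect(p),np.median(W[mm&reg][:,2]))
    r=cv2.boxPoints(cv2.minAreaRect(p));print(r)
# rack
reg[:]=0;reg[232:308,180:305]=1
mm=reg&(abs(W[...,2]-.012)<.012)&(hsv[...,2]>160);v,u=np.where(mm);p=plane(d,np.c_[u,v],.012)[:,:2].astype(np.float32);print('rack',cv2.minAreaRect(p))
for nm,(a,b,x,y) in dict(oil=(140,175,40,35),dish=(215,158,32,34),ring=(268,158,36,34),clamp=(314,156,40,48),brush=(375,140,62,62),pillar=(482,175,30,26),or1=(315,245,36,38),or2=(219,316,30,40),or3=(272,320,34,38)).items():
    q=W[b:b+y,a:a+x].reshape(-1,3);q=q[q[:,2]>.01];print(nm,q.min(0).round(3),q.max(0).round(3))
E
```

```text
bush [195 249  17  32 411] [0.5237586  0.29720154] ((0.5245912075042725, 0.2967643141746521), (0.032793059945106506, 0.0759771317243576), 82.69837188720703) -7.5300456259420185 ztop 0.06542644992985291
bush [232 251  17  32 409] [0.5184148  0.20768395] ((0.5180934071540833, 0.20777003467082977), (0.03212112933397293, 0.07616925239562988), 82.55340576171875) -6.9082570720290395 ztop 0.06548359127146339
bush [269 256  16  32 402] [0.5039107  0.11952218] ((0.504515528678894, 0.11930079013109207), (0.03201760724186897, 0.07559539377689362), 83.11699676513672) -7.271114813841071 ztop 0.06495020922635941
plate 3977 ((0.5702534317970276, -0.19469250738620758), (0.1716633439064026, 0.21265465021133423), 1.3366920948028564) 0.015529929259663566
[[ 0.4819648  -0.09039636]
 [ 0.48692545 -0.30299315]
 [ 0.65854204 -0.29898864]
 [ 0.6535814  -0.08639187]]
red 768 ((0.5376195907592773, -0.19607073068618774), (0.031492576003074646, 0.19074814021587372), 0.9600196480751038) 0.024830422108440997
[[ 0.52027756 -0.10097387]
 [ 0.52347344 -0.29169524]
 [ 0.5549616  -0.2911676 ]
 [ 0.55176574 -0.10044622]]
rack ((0.516393780708313, 0.2122139036655426), (0.31102272868156433, 0.1869671493768692), 89.09534454345703)
oil [ 0.399 -0.009  0.01 ] [0.728 0.426 1.269]
dish [ 0.399 -0.009  0.01 ] [0.789 0.275 1.269]
ring [ 0.399 -0.009  0.01 ] [0.792 0.137 1.269]
clamp [ 0.399 -0.061  0.01 ] [0.794 0.029 1.269]
brush [ 0.399 -0.274  0.01 ] [ 0.831 -0.009  1.269]
pillar [ 0.399 -0.426  0.01 ] [ 0.715 -0.009  1.269]
or1 [ 0.399 -0.044  0.012] [0.567 0.024 1.269]
or2 [ 0.313 -0.009  0.011] [0.399 0.259 1.269]
or3 [ 0.304 -0.009  0.017] [0.399 0.133 1.269]
```

```bash
cat >> h.py <<'E'
def go(x,y,z,phi,n,cur=None):
    """print rows to bring the TCP to x,y,z with tool y at world angle phi (deg), tool down"""
    from bench import ctrl
    s=ctrl.read_state();p=s['tool_pos'];o=s['orientation'];f=np.degrees(np.arctan2(o[1,1],o[0,1]))
    if cur is not None:p,f=np.array(cur[:3]),cur[3]
    w=(np.array([x,y,z])-p)*1000/n;dy=(f-phi)/n
    if abs(phi-f)>180 : print('big turn',phi-f)
    for i in range(n):
        a=np.radians(f-dy*i);ty=[np.cos(a),np.sin(a)];tz=[np.sin(a),-np.cos(a)]
        print('{"dx":%.1f,"dy":%.1f,"dz":%.1f,"yaw":%.2f},'%(-w[2],w[:2]@ty,w[:2]@tz,dy),end='\n' if i%5==4 else '')
    print('\nfrom',p.round(4),round(f,2),'j6',s['joints'][5].round(1),'t',s['time'])
def snap(name,cam='wrist'):
    from bench import ctrl,cams
    s=ctrl.read_state();d=cams.get_image(cam)
    if cam=='wrist':
        T=np.eye(4);T[:3,:3]=s['orientation'];T[:3,3]=s['tool_pos'];T=T@d['tool_from_camera']
        d['attitude'],d['eye']=T[:3,:3],T[:3,3]
    np.savez(name+'.npz',**d);cv2.imwrite(f'pics/{name}.png',d['image'][...,::-1]);return d
E
python3 -c "
from h import *
from bench import cams
print(cams.get_image('wrist')['tool_from_camera'].round(3))
go(.54,-.195,.28,-88.7,8)"
```

```text
[[-0.001 -0.264  0.965 -0.069]
 [ 1.     0.     0.001  0.001]
 [-0.001  0.965  0.264 -0.066]
 [ 0.     0.     0.     1.   ]]
{"dx":3.0,"dy":-17.8,"dz":-50.5,"yaw":3.01},{"dx":3.0,"dy":-20.4,"dz":-49.5,"yaw":3.01},{"dx":3.0,"dy":-23.0,"dz":-48.4,"yaw":3.01},{"dx":3.0,"dy":-25.5,"dz":-47.1,"yaw":3.01},{"dx":3.0,"dy":-28.0,"dz":-45.7,"yaw":3.01},
{"dx":3.0,"dy":-30.3,"dz":-44.2,"yaw":3.01},{"dx":3.0,"dy":-32.6,"dz":-42.5,"yaw":3.01},{"dx":3.0,"dy":-34.8,"dz":-40.8,"yaw":3.01},
from [ 0.2357 -0.497   0.3039] -64.63 j6 90.0 t 1.05
```

```bash
python3 -m pendant '[{"dx":3,"dy":-17.8,"dz":-50.5,"yaw":3},{"dx":3,"dy":-20.4,"dz":-49.5,"yaw":3},{"dx":3,"dy":-23,"dz":-48.4,"yaw":3},{"dx":3,"dy":-25.5,"dz":-47.1,"yaw":3},{"dx":3,"dy":-28,"dz":-45.7,"yaw":3}]' && python3 -m pendant '[{"dx":3,"dy":-30.3,"dz":-44.2,"yaw":3},{"dx":3,"dy":-32.6,"dz":-42.5,"yaw":3},{"dx":3,"dy":-34.8,"dz":-40.8,"yaw":3},{"dx":0},{"dx":0}]'
python3 -c "
from h import *
snap('fix1')
go(.5,.208,.28,-97.3,8)"
```

```text
{"dx":3.0,"dy":-65.5,"dz":-67.6,"yaw":4.08},{"dx":3.0,"dy":-70.1,"dz":-62.8,"yaw":4.08},{"dx":3.0,"dy":-74.4,"dz":-57.6,"yaw":4.08},{"dx":3.0,"dy":-78.3,"dz":-52.2,"yaw":4.08},{"dx":3.0,"dy":-81.8,"dz":-46.5,"yaw":4.08},
{"dx":3.0,"dy":-84.9,"dz":-40.5,"yaw":4.08},{"dx":3.0,"dy":-87.6,"dz":-34.4,"yaw":4.08},{"dx":3.0,"dy":-89.8,"dz":-28.0,"yaw":4.08},
from [ 0.2357 -0.497   0.3039] -64.63 j6 90.0 t 1.1invalid input
```

View pics/fix1.png

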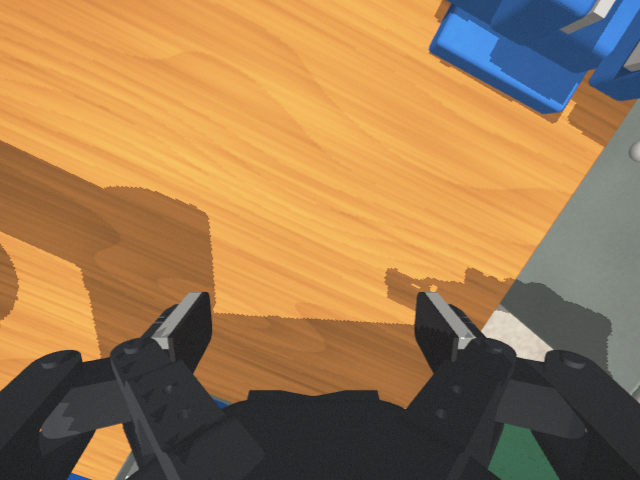

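The picture shows bare bench at the start pose, because the rows were refused. I'll include every key in each row.

```bash
python3 -m pendant '[{"dx":3,"dy":-17.8,"dz":-50.5,"yaw":3,"jaw":85},{"dx":3,"dy":-20.4,"dz":-49.5,"yaw":3,"jaw":85},{"dx":3,"dy":-23,"dz":-48.4,"yaw":3,"jaw":85},{"dx":3,"dy":-25.5,"dz":-47.1,"yaw":3,"jaw":85},{"dx":3,"dy":-28,"dz":-45.7,"yaw":3,"jaw":85}]' && python3 -m pendant '[{"dx":3,"dy":-30.3,"dz":-44.2,"yaw":3,"jaw":85},{"dx":3,"dy":-32.6,"dz":-42.5,"yaw":3,"jaw":85},{"dx":3,"dy":-34.8,"dz":-20.8,"yaw":3,"jaw":85},{"dx":0,"dy":0,"dz":0,"yaw":0,"jaw":85},{"dx":0,"dy":0,"dz":0,"yaw":0,"jaw":85}]'
python3 -c "
from h import *
snap('fix2')
go(.5,.208,.28,-97.3,8)"
```

```text
time: 1.72
tool_pos: [0.4267, -0.3069, 0.2889]
orientation: [[0.0, 0.178, -0.984], [-0.0, -0.984, -0.178], [-1.0, 0.0, -0.0]]
wrist_force: [0.2, -0.6, -0.4]
gripper_width: 0.0849
time: 2.35
tool_pos: [0.5197, -0.1965, 0.2799]
orientation: [[-0.0, 0.025, -1.0], [-0.0, -1.0, -0.025], [-1.0, 0.0, 0.0]]
wrist_force: [-0.1, -0.0, 0.9]
gripper_width: 0.0853
{"dx":0.0,"dy":-50.7,"dz":1.2,"yaw":1.08},{"dx":0.0,"dy":-50.6,"dz":2.2,"yaw":1.08},{"dx":0.0,"dy":-50.6,"dz":3.1,"yaw":1.08},{"dx":0.0,"dy":-50.5,"dz":4.1,"yaw":1.08},{"dx":0.0,"dy":-50.4,"dz":5.1,"yaw":1.08},
{"dx":0.0,"dy":-50.3,"dz":6.0,"yaw":1.08},{"dx":0.0,"dy":-50.2,"dz":7.0,"yaw":1.08},{"dx":0.0,"dy":-50.1,"dz":7.9,"yaw":1.08},
from [ 0.5195 -0.197   0.28  ] -88.63 j6 157.9 t 2.4
```

View pics/fix2.png

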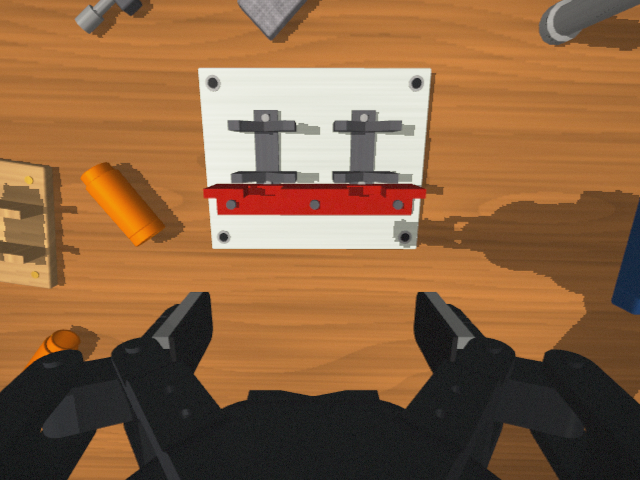

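The picture shows the fixture from above. The V plates are at rows ~127 and ~177, nests at columns ~267 and ~363, and the red bar with its notches is at row ~190. Next I'll measure from this view, then go to the rack.

```bash
python3 - <<'E'
from h import *
d=load('fix2.npz');W=cloud(d);im=d['image'].astype(int)
hsv=cv2.cvtColor(d['image'],cv2.COLOR_RGB2HSV).astype(int)
reg=np.zeros((480,640),bool);reg[60:255,195:440]=1
red=(im[...,0]>100)&(im[...,1]<60)&reg
top=red&(W[...,2]>.053);print('redz',np.percentile(W[top][:,2],[5,50,95]))
p=W[top][:,:2].astype(np.float32);print('redtop',len(p),cv2.minAreaRect(p),cv2.boxPoints(cv2.minAreaRect(p)).round(4).tolist())
th=np.radians(1.3);R=np.array([[np.cos(th),-np.sin(th)],[np.sin(th),np.cos(th)]])
q=p@R;print('in frame x pct',np.percentile(q[:,0],[2,10,50,90,98]),'y',np.percentile(q[:,1],[0,1,99,100]))
wh=reg&(hsv[...,1]<60)&(hsv[...,2]>170);v,u=np.where(wh);p=plane(d,np.c_[u,v],.015)[:,:2].astype(np.float32);print('plate',cv2.minAreaRect(p),cv2.boxPoints(cv2.minAreaRect(p)).round(4).tolist())
vp=reg&~red&(W[...,2]>.040)&(W[...,2]<.054)&(hsv[...,2]<150)
n,l,st,c=cv2.connectedComponentsWithStats(vp.astype(np.uint8))
for i in range(1,n):
    if st[i,4]<25: continue
    p=W[l==i];q=p[:,:2]@R;print(st[i],p.mean(0).round(4),'frame x',np.percentile(q[:,0],[3,97]).round(4),'y',np.percentile(q[:,1],[1,99]).round(4),(q.min(0)+q.max(0))/2)
E
```

```text
redz [0.05448116 0.05838943 0.05982948]
redtop 1539 ((0.5648272633552551, -0.19793713092803955), (0.04312503710389137, 0.18929076194763184), 1.4667028188705444) [[0.5407999753952026, -0.1039000004529953], [0.5457000136375427, -0.2930999994277954], [0.5888000130653381, -0.2919999957084656], [0.5839999914169312, -0.10279999673366547]]
in frame x pct [0.53883272 0.53967253 0.54316792 0.54661592 0.54697877] y [-0.305398   -0.30362561 -0.11716745 -0.1161128 ]
plate ((0.5697663426399231, -0.19753864407539368), (0.16805391013622284, 0.20882642269134521), 1.4449925422668457) [[0.4830999970436096, -0.09529999643564224], [0.48840001225471497, -0.30399999022483826], [0.6564000248908997, -0.29980000853538513], [0.6510999798774719, -0.09099999815225601]]
[228 120  24  11 241] [ 0.6018 -0.1332  0.0466] frame x [0.5947 0.6026] y [-0.1556 -0.1381] [ 0.59869514 -0.14695068]
[272 120  23  11 218] [ 0.6025 -0.171   0.0468] frame x [0.5948 0.6023] y [-0.1932 -0.1749] [ 0.59876501 -0.18362012]
[334 121  23  10 216] [ 0.6038 -0.2222  0.0468] frame x [0.5949 0.6022] y [-0.2462 -0.2272] [ 0.59874863 -0.2368
[... 249 characters left out ...]
3  21  10 197] [ 0.5592 -0.1719  0.0467] frame x [0.5513 0.5588] y [-0.1929 -0.1755] [ 0.55480976 -0.1838395 ]
[333 173  22  10 204] [ 0.5605 -0.2231  0.0465] frame x [0.5514 0.5589] y [-0.2454 -0.2272] [ 0.55503083 -0.2367305 ]
[374 173  24  10 219] [ 0.5615 -0.2611  0.0463] frame x [0.5516 0.559 ] y [-0.2828 -0.2643] [ 0.55508262 -0.27356274]
[207 187  40  10  65] [ 0.5482 -0.1269  0.0466] frame x [0.5397 0.5469] y [-0.1496 -0.1162] [ 0.543012   -0.13267109]
[283 187  64   2  75] [ 0.5514 -0.1975  0.0469] frame x [0.5467 0.547 ] y [-0.238  -0.1836] [ 0.54685046 -0.21090736]
[383 187  24   2  33] [ 0.5532 -0.2691  0.0471] frame x [0.5468 0.547 ] y [-0.2919 -0.2717] [ 0.54693535 -0.28183849]
```

```bash
python3 -m pendant '[{"dx":0,"dy":-50.7,"dz":1,"yaw":1.1,"jaw":85},{"dx":0,"dy":-50.6,"dz":2,"yaw":1.1,"jaw":85},{"dx":0,"dy":-50.6,"dz":3,"yaw":1.1,"jaw":85},{"dx":0,"dy":-50.5,"dz":4,"yaw":1.1,"jaw":85},{"dx":0,"dy":-50.4,"dz":5,"yaw":1.1,"jaw":85}]' && python3 -m pendant '[{"dx":0,"dy":-50.3,"dz":6,"yaw":1.1,"jaw":85},{"dx":0,"dy":-50.2,"dz":22,"yaw":1.1,"jaw":85},{"dx":0,"dy":-50.1,"dz":23,"yaw":1.1,"jaw":85},{"dx":0,"dy":0,"dz":0,"yaw":0,"jaw":85},{"dx":0,"dy":0,"dz":0,"yaw":0,"jaw":85}]'
python3 - <<'E'
from h import *
d=snap('rack1');W=cloud(d)
from bench import ctrl
print(ctrl.read_state()['joints'])
hsv=cv2.cvtColor(d['image'],cv2.COLOR_RGB2HSV).astype(int)
m=((hsv[...,1]<70)&(W[...,2]>.048)&(W[...,2]<.075)).astype(np.uint8)
n,l,st,c=cv2.connectedComponentsWithStats(m)
for i in range(1,n):
    if st[i,4]<300: continue
    v,u=np.where(l==i);P=W[l==i];p=P[:,:2].astype(np.float32);r=cv2.minAreaRect(p);print(st[i],p.mean(0),r)
    e=np.linalg.eigh(np.cov(p.T))[1][:,1];e*=np.sign(e[0]);print(np.degrees(np.arctan2(e[1],e[0])),np.percentile(P[:,2],98))
    # profile of width along axis
    cc=np.array(r[0]);f=np.array([-e[1],e[0]]);a=(p-cc)@e;b=(p-cc)@f
    for lo in(-40,-36,-20,20,32,36):
        k=(a>lo/1000)&(a<(lo+4)/1000)
        if k.sum()>3:print(lo,k.sum(),'half w',(np.ptp(b[k])*1000).round(1),'ztop',np.percentile(P[k][:,2],95).round(4))
E
```

```text
time: 3.02
tool_pos: [0.5063, 0.0062, 0.2808]
orientation: [[-0.0, -0.002, -1.0], [0.037, -0.999, 0.002], [-0.999, -0.037, 0.0]]
wrist_force: [0.6, -0.8, -0.1]
gripper_width: 0.0852
time: 3.65
tool_pos: [0.4578, 0.0534, 0.2894]
orientation: [[-0.012, 0.067, -0.998], [0.107, -0.992, -0.068], [-0.994, -0.107, 0.005]]
wrist_force: [0.6, -0.3, -0.7]
gripper_width: 0.0853
[  3.8205872   -7.26960005  -3.73444175  93.86199492   6.16882244
 179.94111342]
[  66   78   39   94 3239] [0.52452755 0.2897572 ] ((0.5240689516067505, 0.2932770848274231), (0.02995770238339901, 0.07958776503801346), 81.69418334960938)
-6.887160480427688 0.06310821150695438
-40 121 half w 26.6 ztop 0.0627
-36 154 half w 26.8 ztop 0.0628
-20 154 half w 27.2 ztop 0.0628
20 181 half w 28.2 ztop 0.0628
32 155 half w 23.0 ztop 0.0602
36 137 half w 21.8 ztop 0.0604
[ 158   92   43   95 3227] [0.5189338  0.20133482] ((0.5169486403465271, 0.20418357849121094), (0.03108029253780842, 0.07943414151668549), 82.72251892089844)
-7.823410708796158 0.063130176172731
-40 107 half w 24.9 ztop 0.0604
-36 128 half w 24.6 ztop 0.0603
-20 161 half w 30.1 ztop 0.0628
20 180 half w 30.1 ztop 0.0631
32 178 half w 27.6 ztop 0.0627
36 166 half w 27.8 ztop 0.0626
[ 251  115   47   96 3223] [0.5043092 0.1150234] ((0.5037572383880615, 0.117009237408638), (0.032606810331344604, 0.07945942133665085), 82.42145538330078)
-7.192321132538166 0.06323864103726277
-40 127 half w 29.8 ztop 0.0627
-36 150 half w 30.5 ztop 0.0629
-20 166 half w 32.0 ztop 0.063
20 176 half w 31.1 ztop 0.0633
32 152 half w 26.1 ztop 0.0605
36 140 half w 25.9 ztop 0.0604
```

View pics/rack1.png

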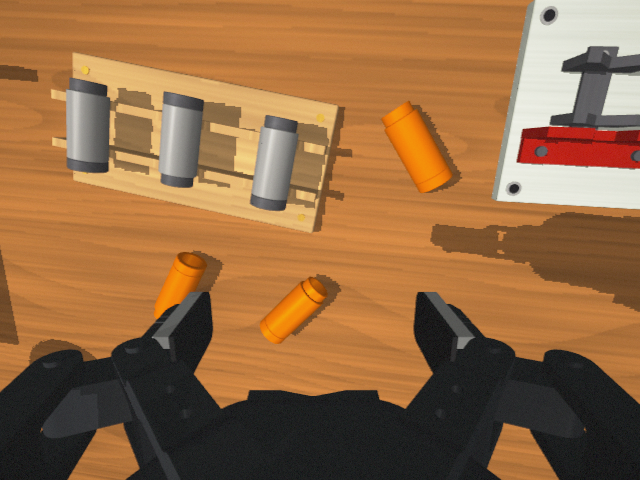

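The picture shows the three steel bushes at (88,125), (181,140) and (273,163). Depth suggests lead-ins at the far end for bush y≈.293, the near end for y≈.204 and the far end for y≈.117; I'll confirm by pinching. Joint 6 ran to its limit, so I'll turn back the other way.

```bash
python3 -m pendant '[{"dx":0,"dy":0,"dz":0,"yaw":-10.5,"jaw":85},{"dx":0,"dy":0,"dz":0,"yaw":-10.5,"jaw":85},{"dx":0,"dy":0,"dz":0,"yaw":-10.5,"jaw":85},{"dx":0,"dy":0,"dz":0,"yaw":-10.5,"jaw":85},{"dx":0,"dy":0,"dz":0,"yaw":-10.5,"jaw":85}]'
python3 -c "
from h import *
from bench import ctrl
print(ctrl.read_state()['joints'])
go(.515,.207,.27,82.7,12)"
```

```text
time: 4.32
tool_pos: [0.4579, 0.0535, 0.2889]
orientation: [[-0.014, 0.835, -0.549], [0.107, -0.545, -0.832], [-0.994, -0.07, -0.082]]
wrist_force: [-0.7, 0.2, -1.0]
gripper_width: 0.0844
[  3.8304201   -7.22139128  -3.7309368   93.87035007   6.16876159
 127.09573937]
{"dx":1.6,"dy":-3.0,"dz":-13.3,"yaw":-9.65},{"dx":1.6,"dy":-0.7,"dz":-13.6,"yaw":-9.65},{"dx":1.6,"dy":1.6,"dz":-13.6,"yaw":-9.65},{"dx":1.6,"dy":3.8,"dz":-13.1,"yaw":-9.65},{"dx":1.6,"dy":6.0,"dz":-12.3,"yaw":-9.65},
{"dx":1.6,"dy":7.9,"dz":-11.1,"yaw":-9.65},{"dx":1.6,"dy":9.7,"dz":-9.6,"yaw":-9.65},{"dx":1.6,"dy":11.2,"dz":-7.9,"yaw":-9.65},{"dx":1.6,"dy":12.3,"dz":-5.9,"yaw":-9.65},{"dx":1.6,"dy":13.1,"dz":-3.7,"yaw":-9.65},
{"dx":1.6,"dy":13.6,"dz":-1.5,"yaw":-9.65},{"dx":1.6,"dy":13.6,"dz":0.8,"yaw":-9.65},
from [0.4579 0.0535 0.2889] -33.12 j6 127.1 t 4.325
```

Overshooting the joint 6 limit left a 6° tilt in the commanded pose. I'll undo it by mirroring the event at the other end of joint 6.

```bash
Z='x'; python3 -m pendant '[{"dx":0,"dy":0,"dz":0,"yaw":-10.6,"jaw":85},{"dx":0,"dy":0,"dz":0,"yaw":-10.6,"jaw":85},{"dx":0,"dy":0,"dz":0,"yaw":-10.6,"jaw":85},{"dx":0,"dy":0,"dz":0,"yaw":-10.6,"jaw":85},{"dx":0,"dy":0,"dz":0,"yaw":-10.6,"jaw":85}]' >/dev/null && python3 -m pendant '[{"dx":0,"dy":0,"dz":0,"yaw":-10.6,"jaw":85},{"dx":0,"dy":0,"dz":0,"yaw":-10.6,"jaw":85},{"dx":0,"dy":0,"dz":0,"yaw":-10.6,"jaw":85},{"dx":0,"dy":0,"dz":0,"yaw":-10.6,"jaw":85},{"dx":0,"dy":0,"dz":0,"yaw":-10.6,"jaw":85}]' >/dev/null && python3 -m pendant '[{"dx":0,"dy":0,"dz":0,"yaw":-10.6,"jaw":85},{"dx":0,"dy":0,"dz":0,"yaw":-10.6,"jaw":85},{"dx":0,"dy":0,"dz":0,"yaw":-10.6,"jaw":85},{"dx":0,"dy":0,"dz":0,"yaw":-10.6,"jaw":85},{"dx":0,"dy":0,"dz":0,"yaw":-10.6,"jaw":85}]' >/dev/null && python3 -m pendant '[{"dx":0,"dy":0,"dz":0,"yaw":-10.6,"jaw":85},{"dx":0,"dy":0,"dz":0,"yaw":-10.6,"jaw":85},{"dx":0,"dy":0,"dz":0,"yaw":-10.6,"jaw":85},{"dx":0,"dy":0,"dz":0,"yaw":-10.6,"jaw":85},{"dx":0,"dy":0,"dz":0,"yaw":-10.6,"jaw":85}]' >/dev/null && python3 -m pendant '[{"dx":0,"dy":0,"dz":0,"yaw":-10.6,"jaw":85},{"dx":0,"dy":0,"dz":0,"yaw":-10.6,"jaw":85},{"dx":0,"dy":0,"dz":0,"yaw":-10.6,"jaw":85},{"dx":0,"dy":0,"dz":0,"yaw":-10.6,"jaw":85},{"dx":0,"dy":0,"dz":0,"yaw":-10.6,"jaw":85}]' > /dev/null && python3 -m pendant '[{"dx":0,"dy":0,"dz":0,"yaw":-10.6,"jaw":85},{"dx":0,"dy":0,"dz":0,"yaw":-10.6,"jaw":85},{"dx":0,"dy":0,"dz":0,"yaw":-10.6,"jaw":85},{"dx":0,"dy":0,"dz":0,"yaw":-8.5,"jaw":85},{"dx":0,"dy":30,"dz":0,"yaw":0,"jaw":85}]'
python3 -c "
from bench import ctrl
print(ctrl.read_state()['joints'])"
```

```text
time: 8.07
tool_pos: [0.4586, 0.0318, 0.2859]
orientation: [[-0.012, 0.021, -1.0], [0.102, -0.995, -0.022], [-0.995, -0.102, 0.01]]
wrist_force: [0.5, -0.2, -0.5]
gripper_width: 0.085
[   1.26675087   -7.27603557   -4.10078603   93.75445098    5.84419378
 -180.0078518 ]
```

```bash
python3 -m pendant '[{"dx":0,"dy":50,"dz":0,"yaw":-2,"jaw":85},{"dx":0,"dy":50,"dz":0,"yaw":-2,"jaw":85},{"dx":0,"dy":50,"dz":0,"yaw":-2,"jaw":85}]'
python3 -c "
from bench import ctrl
print(ctrl.read_state()['joints'])"
```

```text
time: 8.45
tool_pos: [0.4592, -0.0032, 0.2749]
orientation: [[-0.004, -0.016, -1.0], [0.018, -1.0, 0.016], [-1.0, -0.018, 0.004]]
wrist_force: [1.6, 0.1, 0.7]
gripper_width: 0.0853
[  -0.87738897   -7.72221574   -5.60580074   92.35700778    1.04293188
 -179.94877444]
```

```bash
python3 -c "
from h import *
from bench import ctrl
print(ctrl.read_state()['joints'][4])
p=ctrl.read_state()['tool_pos']
go(.515,.207,.28,82.7,18,[*p,269.1])"
```

```text
1.0429318820706797
big turn -186.40000000000003
{"dx":-0.3,"dy":-11.7,"dz":-2.9,"yaw":10.36},{"dx":-0.3,"dy":-12.1,"dz":-0.8,"yaw":10.36},{"dx":-0.3,"dy":-12.0,"dz":1.4,"yaw":10.36},{"dx":-0.3,"dy":-11.5,"dz":3.6,"yaw":10.36},{"dx":-0.3,"dy":-10.7,"dz":5.6,"yaw":10.36},
{"dx":-0.3,"dy":-9.5,"dz":7.4,"yaw":10.36},{"dx":-0.3,"dy":-8.1,"dz":9.0,"yaw":10.36},{"dx":-0.3,"dy":-6.3,"dz":10.3,"yaw":10.36},{"dx":-0.3,"dy":-4.4,"dz":11.3,"yaw":10.36},{"dx":-0.3,"dy":-2.3,"dz":11.9,"yaw":10.36},
{"dx":-0.3,"dy":-0.1,"dz":12.1,"yaw":10.36},{"dx":-0.3,"dy":2.1,"dz":11.9,"yaw":10.36},{"dx":-0.3,"dy":4.2,"dz":11.3,"yaw":10.36},{"dx":-0.3,"dy":6.2,"dz":10.4,"yaw":10.36},{"dx":-0.3,"dy":7.9,"dz":9.1,"yaw":10.36},
{"dx":-0.3,"dy":9.4,"dz":7.5,"yaw":10.36},{"dx":-0.3,"dy":10.6,"dz":5.7,"yaw":10.36},{"dx":-0.3,"dy":11.5,"dz":3.7,"yaw":10.36},
from [ 0.4592 -0.0032  0.2749] 269.1 j6 -179.9 t 8.45
```

```bash
python3 -m pendant '[{"dx":-0.3,"dy":-11.7,"dz":-2.9,"yaw":10.36,"jaw":85},{"dx":-0.3,"dy":-12.1,"dz":-0.8,"yaw":10.36,"jaw":85},{"dx":-0.3,"dy":-12,"dz":1.4,"yaw":10.36,"jaw":85},{"dx":-0.3,"dy":-11.5,"dz":3.6,"yaw":10.36,"jaw":85},{"dx":-0.3,"dy":-10.7,"dz":5.6,"yaw":10.36,"jaw":85}]' >/dev/null && python3 -m pendant '[{"dx":-0.3,"dy":-9.5,"dz":7.4,"yaw":10.36,"jaw":85},{"dx":-0.3,"dy":-8.1,"dz":9,"yaw":10.36,"jaw":85},{"dx":-0.3,"dy":-6.3,"dz":10.3,"yaw":10.36,"jaw":85},{"dx":-0.3,"dy":-4.4,"dz":11.3,"yaw":10.36,"jaw":85},{"dx":-0.3,"dy":-2.3,"dz":11.9,"yaw":10.36,"jaw":85}]' >/dev/null && python3 -m pendant '[{"dx":-0.3,"dy":-0.1,"dz":12.1,"yaw":10.36,"jaw":85},{"dx":-0.3,"dy":2.1,"dz":11.9,"yaw":10.36,"jaw":85},{"dx":-0.3,"dy":4.2,"dz":11.3,"yaw":10.36,"jaw":85},{"dx":-0.3,"dy":6.2,"dz":10.4,"yaw":10.36,"jaw":85},{"dx":-0.3,"dy":7.9,"dz":9.1,"yaw":10.36,"jaw":85}]' >/dev/null && python3 -m pendant '[{"dx":-0.3,"dy":9.4,"dz":7.5,"yaw":10.36,"jaw":85},{"dx":-0.3,"dy":10.6,"dz":5.7,"yaw":10.36,"jaw":85},{"dx":-0.3,"dy":11.5,"dz":3.7,"yaw":10.36,"jaw":85},{"dx":0,"dy":0,"dz":0,"yaw":0,"jaw":85},{"dx":0,"dy":0,"dz":0,"yaw":0,"jaw":85}]'
cat >> h.py <<'E'
def bushes(name):
    d=snap(name);W=cloud(d);hsv=cv2.cvtColor(d['image'],cv2.COLOR_RGB2HSV).astype(int)
    m=((hsv[...,1]<70)&(W[...,2]>.050)&(W[...,2]<.075)).astype(np.uint8)
    n,l,st,c=cv2.connectedComponentsWithStats(m)
    for i in range(1,n):
        if st[i,4]<300: continue
        P=W[l==i];p=P[:,:2].astype(np.float32);r=cv2.minAreaRect(p)
        e=np.linalg.eigh(np.cov(p.T))[1][:,1];e*=np.sign(e[0]);cc=np.array(r[0]);f=np.array([-e[1],e[0]]);a=(p-cc)@e
        t=P[:,2]>np.percentile(P[:,2],75);cc=cc+f*((p[t]-cc)@f).mean()
        print(st[i],'mid',cc.round(4),'len',np.ptp(a).round(4),'ang',np.degrees(np.arctan2(e[1],e[0])).round(2),'ztop',[np.percentile(P[(a>lo)&(a<lo+.008)][:,2],95).round(4) for lo in(-.039,-.02,.012,.031)])
E
python3 -c "
from h import *
from bench import ctrl
print(ctrl.read_state()['joints'])
bushes('rack2')"
```

```text
time: 10.95
tool_pos: [0.515, 0.2071, 0.2846]
orientation: [[-0.004, 0.124, 0.992], [0.02, 0.992, -0.124], [-1.0, 0.019, -0.006]]
wrist_force: [-0.2, -0.0, -0.1]
gripper_width: 0.085
[21.47742217  5.11587432  8.07437394 92.74408571  1.1255381  28.62308238]
[ 619  158   21  170 1875] mid [0.576  0.5064] len 0.1645 ang 1.64 ztop [np.float64(0.057), np.float64(0.0585), np.float64(0.0598), np.float64(0.0602)]
[ 387  177   42   89 3007] mid [0.5241 0.2958] len 0.0794 ang -7.23 ztop [np.float64(0.0627), np.float64(0.0629), np.float64(0.063), np.float64(0.0606)]
[ 188  180   42   89 3077] mid [0.5037 0.1176] len 0.0798 ang -7.35 ztop [np.float64(0.0631), np.float64(0.0631), np.float64(0.0629), np.float64(0.0607)]
[ 290  182   37   90 3032] mid [0.5171 0.2063] len 0.0797 ang -7.38 ztop [np.float64(0.0605), np.float64(0.0629), np.float64(0.0629), np.float64(0.063)]
[487 462  71  18 908] mid [0.8248 0.4067] len 0.0684 ang -89.96 ztop [np.float64(0.0675), np.float64(0.069), np.float64(0.0659), np.float64(0.0553)]
```

```bash
python3 -c "
from h import *
go(.4717,.2111,.1,82.65,5)"
```

```text
{"dx":36.9,"dy":-0.3,"dz":-8.7,"yaw":0.03},{"dx":36.9,"dy":-0.3,"dz":-8.7,"yaw":0.03},{"dx":36.9,"dy":-0.3,"dz":-8.7,"yaw":0.03},{"dx":36.9,"dy":-0.3,"dz":-8.7,"yaw":0.03},{"dx":36.9,"dy":-0.3,"dz":-8.7,"yaw":0.03},

from [0.515  0.207  0.2847] 82.8 j6 28.7 t 11.0
```

```bash
python3 -m pendant '[{"dx":37,"dy":-1,"dz":-14,"yaw":0.1,"jaw":65},{"dx":37,"dy":-1,"dz":-14,"yaw":0,"jaw":65},{"dx":37,"dy":-1,"dz":-15,"yaw":0,"jaw":65},{"dx":37,"dy":-1,"dz":0,"yaw":0,"jaw":65},{"dx":37,"dy":-1,"dz":0,"yaw":0,"jaw":65}]' 20 && python3 -m pendant '[{"dx":0,"dy":0,"dz":0,"yaw":0,"jaw":45},{"dx":0,"dy":0,"dz":0,"yaw":0,"jaw":20},{"dx":0,"dy":0,"dz":0,"yaw":0,"jaw":20},{"dx":0,"dy":0,"dz":0,"yaw":0,"jaw":20},{"dx":0,"dy":0,"dz":0,"yaw":0,"jaw":20}]' 20
```

```text
time: 11.62
tool_pos: [0.4709, 0.2113, 0.099]
orientation: [[-0.003, 0.128, 0.992], [0.02, 0.992, -0.128], [-1.0, 0.02, -0.005]]
wrist_force: [1.3, -0.6, 0.1]
gripper_width: 0.0651
time: 12.25
tool_pos: [0.4717, 0.2121, 0.1014]
orientation: [[-0.002, 0.13, 0.992], [0.021, 0.991, -0.13], [-1.0, 0.021, -0.004]]
wrist_force: [-1.8, 1.1, 7.6]
gripper_width: 0.0275
```

Pinched width is 27.5 mm, clearly not 34, so the near end of bush 2 is the lead-in, matching the depth reading. Next I'll open, rise and recheck its position.

```bash
python3 -m pendant '[{"dx":0,"dy":0,"dz":0,"yaw":0,"jaw":45},{"dx":0,"dy":0,"dz":0,"yaw":0,"jaw":65},{"dx":-40,"dy":0,"dz":0,"yaw":0,"jaw":65},{"dx":-40,"dy":0,"dz":23,"yaw":0,"jaw":65},{"dx":0,"dy":0,"dz":22,"yaw":0,"jaw":65}]' 20 
cat >> h.py <<'E'
def goto(g,phi,n):
    """rows to bring the GRASP point to g, tool y at phi, using the full orientation (small tilt kept)"""
    from bench import ctrl
    from scipy.spatial.transform import Rotation as Ro
    s=ctrl.read_state();p=s['tool_pos'].copy();o=s['orientation'].copy();f=np.degrees(np.arctan2(o[1,1],o[0,1]))
    T=lambda k:o@Ro.from_euler('x',(f-phi)*k/n,degrees=True).as_matrix()
    tgt=np.array(g)-.054*o[:,0];w=(tgt-p)*1000/n
    for i in range(n):
        r=T(i).T@w;print('{"dx":%.1f,"dy":%.1f,"dz":%.1f,"yaw":%.2f}'%(*r,(f-phi)/n),end='\n' if i%5==4 else ',')
    print('\ngrasp now',(p+.054*o[:,0]).round(4),'phi',round(f,2),'j5,6',s['joints'][4:].round(1),'t',round(s['time'],2),'F',s['wrist_force'].round(1))
E
python3 -c "
from h import *
bushes('rack3')
goto([.5171,.2063,.043],82.65,4)"
```

```text
time: 12.88
tool_pos: [0.5178, 0.2046, 0.1833]
orientation: [[0.002, 0.13, 0.992], [0.022, 0.991, -0.13], [-1.0, 0.022, -0.001]]
wrist_force: [0.6, -0.4, -1.2]
gripper_width: 0.0648
[ 425  184   66  129 6451] mid [0.5242 0.2957] len 0.0799 ang -7.3 ztop [np.float64(0.0629), np.float64(0.0629), np.float64(0.0629), np.float64(0.0606)]
[ 132  189   67  131 6624] mid [0.5038 0.1177] len 0.0802 ang -7.54 ztop [np.float64(0.0629), np.float64(0.0629), np.float64(0.0631), np.float64(0.0605)]
[ 285  192   55  131 6445] mid [0.5171 0.2063] len 0.0798 ang -7.22 ztop [np.float64(0.0606), np.float64(0.0629), np.float64(0.0628), np.float64(0.063)]
{"dx":21.0,"dy":-0.2,"dz":-0.5,"yaw":-0.04},{"dx":21.0,"dy":-0.2,"dz":-0.5,"yaw":-0.04},{"dx":21.0,"dy":-0.2,"dz":-0.5,"yaw":-0.04},{"dx":21.0,"dy":-0.2,"dz":-0.5,"yaw":-0.04},
grasp now [0.5192 0.2052 0.1271] phi 82.48 j5,6 [ 1.1 28.6] t 12.93 F [-2.1 -1.4 -2. ]
```

```bash
python3 -m pendant '[{"dx":28,"dy":0.2,"dz":-0.7,"yaw":0,"jaw":65},{"dx":28,"dy":-0.2,"dz":-0.7,"yaw":0,"jaw":65},{"dx":28,"dy":-0.2,"dz":-0.7,"yaw":0,"jaw":65},{"dx":0,"dy":0,"dz":0,"yaw":0,"jaw":45},{"dx":0,"dy":0,"dz":0,"yaw":0,"jaw":20}]' 60 && python3 -m pendant '[{"dx":0,"dy":0,"dz":0,"yaw":0,"jaw":20},{"dx":0,"dy":0,"dz":0,"yaw":0,"jaw":20},{"dx":0,"dy":0,"dz":0,"yaw":0,"jaw":20},{"dx":0,"dy":0,"dz":0,"yaw":0,"jaw":20}]'
python3 -c "
from h import *
goto([.5171,.2063,.043],82.65,1)"
```

```text
time: 13.55
tool_pos: [0.5138, 0.2067, 0.0968]
orientation: [[-0.003, 0.13, 0.992], [0.022, 0.991, -0.13], [-1.0, 0.022, -0.006]]
wrist_force: [2.0, 0.1, -2.2]
gripper_width: 0.0323
time: 14.05
tool_pos: [0.514, 0.2064, 0.0967]
orientation: [[-0.002, 0.13, 0.991], [0.021, 0.991, -0.13], [-1.0, 0.021, -0.005]]
wrist_force: [-1.6, 1.9, 6.6]
gripper_width: 0.0325
{"dx":-0.3,"dy":-0.8,"dz":3.3,"yaw":-0.13},
grasp now [0.5139 0.2075 0.0427] phi 82.52 j5,6 [ 1.2 28.9] t 14.05 F [-1.6  1.9  6.6]
```

```bash
python3 -m pendant '[{"dx":-15,"dy":0,"dz":0,"yaw":0,"jaw":20},{"dx":-40,"dy":0,"dz":0,"yaw":0,"jaw":20},{"dx":-40,"dy":0,"dz":0,"yaw":0,"jaw":20},{"dx":0,"dy":0,"dz":0,"yaw":0,"jaw":20}]'
python3 -c "
from h import *
goto([.5822,-.2421,.13],91.35,10)"
```

```text
time: 14.55
tool_pos: [0.5151, 0.2043, 0.1944]
orientation: [[0.001, 0.131, 0.991], [0.022, 0.991, -0.131], [-1.0, 0.022, -0.001]]
wrist_force: [0.6, 0.3, -3.8]
gripper_width: 0.0325
{"dx":0.1,"dy":-43.5,"dz":12.5,"yaw":-0.89},{"dx":0.1,"dy":-43.7,"dz":11.8,"yaw":-0.89},{"dx":0.1,"dy":-43.9,"dz":11.1,"yaw":-0.89},{"dx":0.1,"dy":-44.0,"dz":10.5,"yaw":-0.89},{"dx":0.1,"dy":-44.2,"dz":9.8,"yaw":-0.89}
{"dx":0.1,"dy":-44.3,"dz":9.1,"yaw":-0.89},{"dx":0.1,"dy":-44.5,"dz":8.4,"yaw":-0.89},{"dx":0.1,"dy":-44.6,"dz":7.7,"yaw":-0.89},{"dx":0.1,"dy":-44.7,"dz":7.0,"yaw":-0.89},{"dx":0.1,"dy":-44.8,"dz":6.3,"yaw":-0.89}

grasp now [0.5151 0.2054 0.1404] phi 82.5 j5,6 [ 1.1 28.7] t 14.55 F [ 0.6  0.3 -3.8]
```

```bash
python3 -m pendant '[{"dx":0,"dy":-43.5,"dz":12.5,"yaw":-0.9,"jaw":20},{"dx":0,"dy":-43.7,"dz":11.8,"yaw":-0.9,"jaw":20},{"dx":0,"dy":-43.9,"dz":11.1,"yaw":-0.9,"jaw":20},{"dx":0,"dy":-44,"dz":10.5,"yaw":-0.9,"jaw":20},{"dx":0,"dy":-44.2,"dz":9.8,"yaw":-0.9,"jaw":20}]' >/dev/null && python3 -m pendant '[{"dx":0,"dy":-44.3,"dz":9.1,"yaw":-0.9,"jaw":20},{"dx":0,"dy":-44.5,"dz":8.4,"yaw":-0.9,"jaw":20},{"dx":0,"dy":-44.6,"dz":7.7,"yaw":-0.9,"jaw":20},{"dx":0,"dy":-44.7,"dz":7,"yaw":-0.9,"jaw":20},{"dx":0,"dy":-44.8,"dz":6.3,"yaw":-0.9,"jaw":20}]' && python3 -m pendant '[{"dx":0,"dy":0,"dz":0,"yaw":0,"jaw":20},{"dx":0,"dy":0,"dz":0,"yaw":0,"jaw":20}]'
python3 - <<'E'
from h import *
goto([.5822,-.2421,.075],91.35,4)
d=snap('hov1');W=cloud(d);hsv=cv2.cvtColor(d['image'],cv2.COLOR_RGB2HSV).astype(int)
m=((hsv[...,1]<70)&(W[...,2]>.10)&(W[...,2]<.17)&(abs(W[...,0]-.58)<.08)&(abs(W[...,1]+.242)<.014))
P=W[m];print('bush x',np.percentile(P[:,0],[0.5,99.5]),'y',np.median(P[:,1]),'z',np.percentile(P[:,2],[50,90,99]))
E
```

```text
time: 15.8
tool_pos: [0.581, -0.2448, 0.1799]
orientation: [[-0.006, -0.027, 1.0], [0.021, 0.999, 0.027], [-1.0, 0.021, -0.005]]
wrist_force: [1.0, 0.1, -3.1]
gripper_width: 0.0325
time: 16.05
tool_pos: [0.5809, -0.2431, 0.1801]
orientation: [[-0.006, -0.026, 1.0], [0.021, 0.999, 0.026], [-1.0, 0.021, -0.005]]
wrist_force: [-0.2, 0.8, -2.6]
gripper_width: 0.0328
{"dx":12.8,"dy":-0.3,"dz":0.5,"yaw":0.03},{"dx":12.8,"dy":-0.3,"dz":0.5,"yaw":0.03},{"dx":12.8,"dy":-0.3,"dz":0.5,"yaw":0.03},{"dx":12.8,"dy":-0.3,"dz":0.5,"yaw":0.03},
grasp now [ 0.5806 -0.2419  0.1261] phi 91.47 j5,6 [  1.  -24.5] t 16.05 F [-0.2  0.8 -2.6]
bush x [0.54434941 0.60070807] y -0.2426874962054372 z [0.14363582 0.14610322 0.1469196 ]
```

View pics/hov1.png

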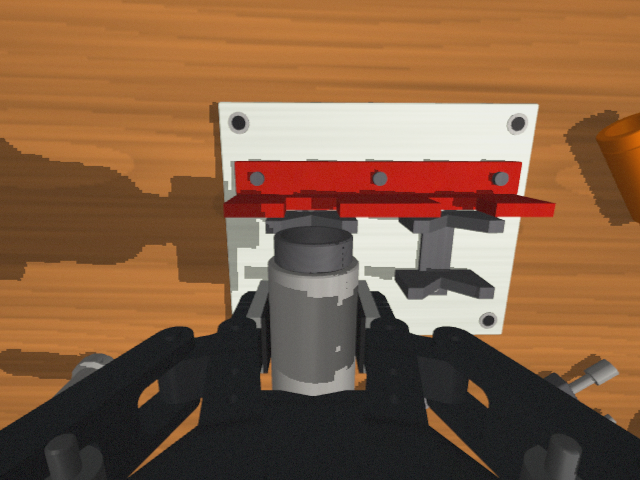

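```bash
python3 -m pendant '[{"dx":16,"dy":-0.3,"dz":0.5,"yaw":0,"jaw":20},{"dx":16,"dy":-0.3,"dz":0.6,"yaw":0,"jaw":20},{"dx":16,"dy":-0.3,"dz":0.6,"yaw":0,"jaw":20},{"dx":0,"dy":0,"dz":0,"yaw":0,"jaw":20}]'
python3 - <<'E'
from h import *
goto([.5822,-.2421,.052],91.35,4)
d=snap('hov2');W=cloud(d);im=d['image'].astype(int);hsv=cv2.cvtColor(d['image'],cv2.COLOR_RGB2HSV).astype(int)
m=((hsv[...,1]<70)&(W[...,2]>.06)&(W[...,2]<.12)&(abs(W[...,0]-.58)<.08)&(abs(W[...,1]+.242)<.02))
P=W[m];x0=np.percentile(P[:,0],.5);E=P[(P[:,0]<x0+.009)]
print('end x',x0,'lead-in y',np.percentile(E[:,1],[1,99]),'z',np.percentile(E[:,2],[50,95]))
B=P[(P[:,0]>x0+.011)&(P[:,0]<x0+.02)];print('body y',np.percentile(B[:,1],[1,99]),'z',np.percentile(B[:,2],[95]))
top=(im[...,0]>100)&(im[...,1]<60)&(abs(W[...,2]-.059)<.004);Q=W[top]
ys=np.sort(Q[:,1]);g=np.where(np.diff(ys)>.01)[0];print('red top x',np.percentile(Q[:,0],[1,99]),'gaps',[(ys[i].round(4),ys[i+1].round(4)) for i in g],'range',ys[[0,-1]])
E
```

```text
time: 16.6
tool_pos: [0.5822, -0.2426, 0.131]
orientation: [[-0.007, -0.027, 1.0], [0.021, 0.999, 0.027], [-1.0, 0.022, -0.006]]
wrist_force: [-0.3, -0.2, -2.9]
gripper_width: 0.0326
{"dx":6.2,"dy":-0.3,"dz":0.1,"yaw":0.04},{"dx":6.2,"dy":-0.3,"dz":0.1,"yaw":0.04},{"dx":6.2,"dy":-0.3,"dz":0.1,"yaw":0.04},{"dx":6.2,"dy":-0.3,"dz":0.1,"yaw":0.04},
grasp now [ 0.5819 -0.2414  0.077 ] phi 91.52 j5,6 [  1.  -24.5] t 16.6 F [-0.3 -0.2 -2.9]
end x 0.5456287417365955 lead-in y [-0.25705122 -0.22982544] z [0.09054344 0.09475319]
body y [-0.25924362 -0.22732791] z [0.09747421]
red top x [0.54158532 0.55287166] gaps [(np.float64(-0.2594), np.float64(-0.2272)), (np.float64(-0.1688), np.float64(-0.1381))] range [-0.29343322 -0.10214102]
```

```bash
python3 -m pendant '[{"dx":8,"dy":-0.2,"dz":0.1,"yaw":0,"jaw":20},{"dx":8,"dy":-0.2,"dz":0.1,"yaw":0,"jaw":20},{"dx":6,"dy":-0.1,"dz":0.1,"yaw":0,"jaw":20},{"dx":2,"dy":0,"dz":0,"yaw":0,"jaw":20},{"dx":0,"dy":0,"dz":0,"yaw":0,"jaw":20}]'
```

```text
time: 17.27
tool_pos: [0.5832, -0.2431, 0.1092]
orientation: [[-0.004, -0.026, 1.0], [0.02, 0.999, 0.026], [-1.0, 0.02, -0.003]]
wrist_force: [-0.0, 0.0, -2.3]
gripper_width: 0.0325
```

```bash
python3 -m pendant '[{"dx":2,"dy":0,"dz":0,"yaw":0,"jaw":20},{"dx":0,"dy":0,"dz":0,"yaw":0,"jaw":20}]';python3 -m pendant '[{"dx":1,"dy":0,"dz":0,"yaw":0,"jaw":20},{"dx":0,"dy":0,"dz":0,"yaw":0,"jaw":20}]'
```

```text
time: 17.52
tool_pos: [0.5833, -0.2431, 0.1073]
orientation: [[-0.004, -0.026, 1.0], [0.02, 0.999, 0.026], [-1.0, 0.02, -0.003]]
wrist_force: [-0.4, -0.1, -2.5]
gripper_width: 0.0323
time: 17.77
tool_pos: [0.5833, -0.2431, 0.1063]
orientation: [[-0.003, -0.026, 1.0], [0.02, 0.999, 0.026], [-1.0, 0.02, -0.003]]
wrist_force: [-0.6, 0.8, -3.6]
gripper_width: 0.0324
```

```bash
python3 -m pendant '[{"dx":0.5,"dy":0,"dz":-1.5,"yaw":0,"jaw":20},{"dx":0,"dy":0,"dz":0,"yaw":0,"jaw":20}]';python3 -m pendant '[{"dx":0.5,"dy":0,"dz":-1,"yaw":0,"jaw":20},{"dx":0,"dy":0,"dz":0,"yaw":0,"jaw":20}]';python3 -m pendant '[{"dx":0,"dy":0,"dz":-0.5,"yaw":0,"jaw":20},{"dx":0,"dy":0,"dz":0,"yaw":0,"jaw":20}]'
```

```text
time: 18.02
tool_pos: [0.5819, -0.243, 0.1061]
orientation: [[-0.003, -0.027, 1.0], [0.02, 0.999, 0.027], [-1.0, 0.02, -0.002]]
wrist_force: [1.5, 1.5, -1.2]
gripper_width: 0.0324
time: 18.27
tool_pos: [0.5813, -0.2429, 0.1059]
orientation: [[-0.002, -0.027, 1.0], [0.02, 0.999, 0.027], [-1.0, 0.02, -0.002]]
wrist_force: [3.4, 2.8, 2.4]
gripper_width: 0.0324
time: 18.52
tool_pos: [0.5808, -0.2429, 0.1059]
orientation: [[-0.002, -0.027, 1.0], [0.02, 0.999, 0.027], [-1.0, 0.02, -0.002]]
wrist_force: [4.4, 4.3, 1.4]
gripper_width: 0.0325
```

```bash
python3 -m pendant '[{"dx":0,"dy":0,"dz":-1,"yaw":0,"jaw":20},{"dx":0,"dy":0,"dz":0,"yaw":0,"jaw":20}]';python3 -m pendant '[{"dx":0,"dy":0,"dz":-1,"yaw":0,"jaw":20},{"dx":0,"dy":0,"dz":0,"yaw":0,"jaw":20}]'
```

```text
time: 18.77
tool_pos: [0.5797, -0.2429, 0.1058]
orientation: [[-0.002, -0.027, 1.0], [0.021, 0.999, 0.027], [-1.0, 0.021, -0.002]]
wrist_force: [2.5, 3.3, 1.4]
gripper_width: 0.0325
time: 19.02
tool_pos: [0.5787, -0.2429, 0.1058]
orientation: [[-0.002, -0.027, 1.0], [0.021, 0.999, 0.027], [-1.0, 0.021, -0.002]]
wrist_force: [3.8, 4.0, 1.6]
gripper_width: 0.0325
```

```bash
python3 -m pendant '[{"dx":0,"dy":0,"dz":-0.7,"yaw":0,"jaw":20},{"dx":0,"dy":0,"dz":0,"yaw":0,"jaw":20}]';python3 -m pendant '[{"dx":0,"dy":0,"dz":-0.7,"yaw":0,"jaw":20},{"dx":0,"dy":0,"dz":0,"yaw":0,"jaw":20}]'
```

```text
time: 19.27
tool_pos: [0.5784, -0.2429, 0.1058]
orientation: [[-0.001, -0.027, 1.0], [0.021, 0.999, 0.027], [-1.0, 0.021, -0.001]]
wrist_force: [5.9, 4.0, -0.1]
gripper_width: 0.0326
time: 19.52
tool_pos: [0.5782, -0.2429, 0.1059]
orientation: [[-0.0, -0.027, 1.0], [0.021, 0.999, 0.027], [-1.0, 0.021, 0.0]]
wrist_force: [8.7, 4.8, -1.2]
gripper_width: 0.0326
```

Force builds and motion stalls, so the shoulder is on the stop. I'll release and back off.

```bash
python3 -m pendant '[{"dx":0,"dy":0,"dz":0.5,"yaw":0,"jaw":20},{"dx":0,"dy":0,"dz":0,"yaw":0,"jaw":40},{"dx":0,"dy":0,"dz":0,"yaw":0,"jaw":60},{"dx":0,"dy":0,"dz":0,"yaw":0,"jaw":65},{"dx":-30,"dy":0,"dz":0,"yaw":0,"jaw":65}]' 40 && python3 -m pendant '[{"dx":-40,"dy":0,"dz":0,"yaw":0,"jaw":65},{"dx":-50,"dy":0,"dz":0,"yaw":0,"jaw":65},{"dx":0,"dy":0,"dz":0,"yaw":0,"jaw":65}]'
python3 -c "
from h import *
bushes('pl1')
goto([.458,.123,.13],82.6,9)"
```

```text
time: 20.15
tool_pos: [0.5762, -0.2435, 0.1331]
orientation: [[-0.008, -0.026, 1.0], [0.022, 0.999, 0.026], [-1.0, 0.022, -0.008]]
wrist_force: [-0.3, 0.3, -0.4]
gripper_width: 0.0649
time: 20.52
tool_pos: [0.5788, -0.2464, 0.23]
orientation: [[0.003, -0.026, 1.0], [0.017, 1.0, 0.026], [-1.0, 0.017, 0.003]]
wrist_force: [0.5, -0.6, -0.9]
gripper_width: 0.065
[ 292  189   47  113 4823] mid [ 0.5825 -0.2425] len 0.0801 ang 1.12 ztop [np.float64(0.0693), np.float64(0.0719), np.float64(0.0718), np.float64(0.0718)]
{"dx":5.6,"dy":41.1,"dz":-12.3,"yaw":0.99},{"dx":5.6,"dy":40.9,"dz":-13.0,"yaw":0.99},{"dx":5.6,"dy":40.7,"dz":-13.7,"yaw":0.99},{"dx":5.6,"dy":40.4,"dz":-14.4,"yaw":0.99},{"dx":5.6,"dy":40.2,"dz":-15.1,"yaw":0.99}
{"dx":5.6,"dy":39.9,"dz":-15.8,"yaw":0.99},{"dx":5.6,"dy":39.6,"dz":-16.5,"yaw":0.99},{"dx":5.6,"dy":39.4,"dz":-17.2,"yaw":0.99},{"dx":5.6,"dy":39.1,"dz":-17.8,"yaw":0.99},
grasp now [ 0.5783 -0.2451  0.1733] phi 91.5 j5,6 [  1.  -24.9] t 20.57 F [-0.2  0.1 -1.4]
```

View pics/pl1.png

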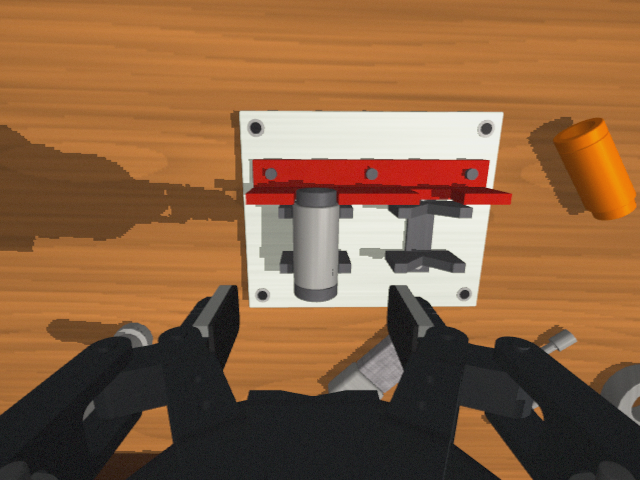

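The bush reads (0.5825, -0.2425), axis 0.055 m high, and sits in the notch at (316,195), so it is home in nest 2. Next is bush 3: pinch the near end, where I expect plain 34.

```bash
python3 -m pendant '[{"dx":5.6,"dy":41.1,"dz":-12.3,"yaw":1,"jaw":65},{"dx":5.6,"dy":40.9,"dz":-13,"yaw":1,"jaw":65},{"dx":5.6,"dy":40.7,"dz":-13.7,"yaw":1,"jaw":65},{"dx":5.6,"dy":40.4,"dz":-14.4,"yaw":1,"jaw":65},{"dx":5.6,"dy":40.2,"dz":-15.1,"yaw":1,"jaw":65}]' > /dev/null && python3 -m pendant '[{"dx":5.6,"dy":39.9,"dz":-15.8,"yaw":1,"jaw":65},{"dx":5.6,"dy":39.6,"dz":-16.5,"yaw":1,"jaw":65},{"dx":5.6,"dy":39.4,"dz":-17.2,"yaw":1,"jaw":65},{"dx":5.6,"dy":39.1,"dz":-17.8,"yaw":1,"jaw":65},{"dx":0,"dy":0,"dz":0,"yaw":0,"jaw":65}]'
python3 -c "
from h import *
goto([.4582,.1236,.043],82.6,3)"
```

```text
time: 21.82
tool_pos: [0.4561, 0.1243, 0.1811]
orientation: [[-0.006, 0.127, 0.992], [0.02, 0.992, -0.127], [-1.0, 0.019, -0.009]]
wrist_force: [-0.5, -0.7, 0.0]
gripper_width: 0.0653
{"dx":28.0,"dy":-1.0,"dz":1.1,"yaw":0.03},{"dx":28.0,"dy":-1.0,"dz":1.1,"yaw":0.03},{"dx":28.0,"dy":-1.0,"dz":1.1,"yaw":0.03},
grasp now [0.4557 0.1253 0.1271] phi 82.69 j5,6 [ 1.2 22. ] t 21.82 F [-0.5 -0.7  0. ]
```

```bash
python3 -m pendant '[{"dx":28,"dy":-1,"dz":1,"yaw":0,"jaw":65},{"dx":28,"dy":-1,"dz":1,"yaw":0,"jaw":65},{"dx":28,"dy":-1,"dz":1,"yaw":0,"jaw":65},{"dx":0,"dy":0,"dz":0,"yaw":0,"jaw":45},{"dx":0,"dy":0,"dz":0,"yaw":0,"jaw":20}]' 20 && python3 -m pendant '[{"dx":0,"dy":0,"dz":0,"yaw":0,"jaw":20},{"dx":0,"dy":0,"dz":0,"yaw":0,"jaw":20}]' 20 && python3 -m pendant '[{"dx":0,"dy":0,"dz":0,"yaw":0,"jaw":45},{"dx":0,"dy":0,"dz":0,"yaw":0,"jaw":65},{"dx":-40,"dy":0,"dz":0,"yaw":0,"jaw":65},{"dx":-20,"dy":0,"dz":23,"yaw":0,"jaw":65},{"dx":0,"dy":0,"dz":23,"yaw":0,"jaw":65}]' 20
python3 -c "
from h import *
bushes('rack4')
goto([.5038,.1177,.043],82.6,3)"
```

```text
time: 22.45
tool_pos: [0.4598, 0.122, 0.0997]
orientation: [[-0.004, 0.129, 0.992], [0.025, 0.991, -0.129], [-1.0, 0.024, -0.008]]
wrist_force: [-2.0, 4.5, 0.8]
gripper_width: 0.0328
time: 22.7
tool_pos: [0.46, 0.1218, 0.1002]
orientation: [[-0.003, 0.129, 0.992], [0.023, 0.991, -0.129], [-1.0, 0.023, -0.006]]
wrist_force: [-3.2, 7.6, -0.1]
gripper_width: 0.0326
time: 23.32
tool_pos: [0.5072, 0.1135, 0.161]
orientation: [[0.0, 0.13, 0.991], [0.021, 0.991, -0.13], [-1.0, 0.021, -0.002]]
wrist_force: [-0.3, 0.4, -0.6]
gripper_width: 0.0649
[ 593  186   47  142 4687] mid [0.5243 0.2881] len 0.0819 ang -1.93 ztop [np.float64(0.0572), np.float64(0.0595), np.float64(0.0619), np.float64(0.0603)]
[ 286  192   62  144 7930] mid [0.504  0.1173] len 0.0803 ang -7.26 ztop [np.float64(0.0627), np.float64(0.0627), np.float64(0.0629), np.float64(0.0605)]
{"dx":20.9,"dy":0.5,"dz":-1.8,"yaw":-0.04},{"dx":20.9,"dy":0.5,"dz":-1.8,"yaw":-0.04},{"dx":20.9,"dy":0.5,"dz":-1.8,"yaw":-0.04},
grasp now [0.5089 0.1143 0.1057] phi 82.48 j5,6 [ 1.1 19.6] t 23.38 F [-2.9 -1.  -0.2]
```

The near end reads 32.6 mm, the same as a 34 mm body grip, so the lead-in is at the far end and this bush must be turned. I'll grasp it mid-length.

```bash
python3 -m pendant '[{"dx":21,"dy":0.5,"dz":-1.5,"yaw":0,"jaw":65},{"dx":21,"dy":0.5,"dz":-1,"yaw":0,"jaw":65},{"dx":21,"dy":0.5,"dz":-1,"yaw":0,"jaw":65},{"dx":0,"dy":0,"dz":0,"yaw":0,"jaw":45},{"dx":0,"dy":0,"dz":0,"yaw":0,"jaw":20}]' 60 && python3 -m pendant '[{"dx":0,"dy":0,"dz":0,"yaw":0,"jaw":20},{"dx":0,"dy":0,"dz":0,"yaw":0,"jaw":20},{"dx":0,"dy":0,"dz":0,"yaw":0,"jaw":20}]' && python3 -m pendant '[{"dx":-15,"dy":0,"dz":0,"yaw":0,"jaw":20},{"dx":-40,"dy":0,"dz":0,"yaw":0,"jaw":20},{"dx":-40,"dy":0,"dz":0,"yaw":0,"jaw":20},{"dx":0,"dy":0,"dz":0,"yaw":0,"jaw":20}]'
python3 -c "
from h import *
goto([.5805,-.1522,.13],-88.65,17)"
```

```text
time: 24.0
tool_pos: [0.5025, 0.1174, 0.0967]
orientation: [[-0.003, 0.13, 0.992], [0.022, 0.991, -0.13], [-1.0, 0.022, -0.005]]
wrist_force: [1.4, 0.2, -2.7]
gripper_width: 0.0325
time: 24.38
tool_pos: [0.5026, 0.1173, 0.0966]
orientation: [[-0.002, 0.13, 0.992], [0.021, 0.991, -0.13], [-1.0, 0.021, -0.005]]
wrist_force: [-1.0, 4.9, 4.6]
gripper_width: 0.0325
time: 24.88
tool_pos: [0.5037, 0.1148, 0.1944]
orientation: [[0.002, 0.131, 0.991], [0.021, 0.991, -0.131], [-1.0, 0.021, -0.001]]
wrist_force: [0.5, 0.5, -4.4]
gripper_width: 0.0325
{"dx":0.3,"dy":-15.1,"dz":6.5,"yaw":10.07},{"dx":0.3,"dy":-13.7,"dz":9.1,"yaw":10.07},{"dx":0.3,"dy":-11.9,"dz":11.3,"yaw":10.07},{"dx":0.3,"dy":-9.7,"dz":13.2,"yaw":10.07},{"dx":0.3,"dy":-7.3,"dz":14.7,"yaw":10.07}
{"dx":0.3,"dy":-4.6,"dz":15.8,"yaw":10.07},{"dx":0.3,"dy":-1.8,"dz":16.3,"yaw":10.07},{"dx":0.3,"dy":1.1,"dz":16.4,"yaw":10.07},{"dx":0.3,"dy":4.0,"dz":15.9,"yaw":10.07},{"dx":0.3,"dy":6.7,"dz":15.0,"yaw":10.07}
{"dx":0.3,"dy":9.2,"dz":13.6,"yaw":10.07},{"dx":0.3,"dy":11.4,"dz":11.8,"yaw":10.07},{"dx":0.3,"dy":13.3,"dz":9.6,"yaw":10.07},{"dx":0.3,"dy":14.8,"dz":7.1,"yaw":10.07},{"dx":0.3,"dy":15.8,"dz":4.4,"yaw":10.07}
{"dx":0.3,"dy":16.3,"dz":1.6,"yaw":10.07},{"dx":0.3,"dy":16.4,"dz":-1.3,"yaw":10.07},
grasp now [0.5039 0.1159 0.1404] phi 82.49 j5,6 [ 1.1 19.9] t 24.88 F [ 0.5  0.5 -4.4]
```

```bash
python3 -m pendant '[{"dx":0,"dy":-15.1,"dz":6.5,"yaw":10.1,"jaw":20},{"dx":0,"dy":-13.7,"dz":9.1,"yaw":10.1,"jaw":20},{"dx":0,"dy":-11.9,"dz":11.3,"yaw":10.1,"jaw":20},{"dx":0,"dy":-9.7,"dz":13.2,"yaw":10.1,"jaw":20},{"dx":0,"dy":-7.3,"dz":14.7,"yaw":10.1,"jaw":20}]' >/dev/null && python3 -m pendant '[{"dx":0,"dy":-4.6,"dz":15.8,"yaw":10.1,"jaw":20},{"dx":0,"dy":-1.8,"dz":16.3,"yaw":10.1,"jaw":20},{"dx":0,"dy":1.1,"dz":16.4,"yaw":10.1,"jaw":20},{"dx":0,"dy":4,"dz":15.9,"yaw":10.1,"jaw":20},{"dx":0,"dy":6.7,"dz":15,"yaw":10.1,"jaw":20}]' >/dev/null && python3 -m pendant '[{"dx":0,"dy":9.2,"dz":13.6,"yaw":10.1,"jaw":20},{"dx":0,"dy":11.4,"dz":11.8,"yaw":10.1,"jaw":20},{"dx":0,"dy":13.3,"dz":9.6,"yaw":10.1,"jaw":20},{"dx":0,"dy":14.8,"dz":7.1,"yaw":10.1,"jaw":20},{"dx":0,"dy":15.8,"dz":4.4,"yaw":10.1,"jaw":20}]' && python3 -m pendant '[{"dx":0,"dy":16.3,"dz":1.6,"yaw":10.1,"jaw":20},{"dx":0,"dy":16.4,"dz":-6,"yaw":9.6,"jaw":20},{"dx":0,"dy":0,"dz":0,"yaw":0,"jaw":20},{"dx":0,"dy":0,"dz":0,"yaw":0,"jaw":20}]'
cat >> h.py <<'E'
def held(name,n,zlo):
    d=snap(name);W=cloud(d);im=d['image'].astype(int);hsv=cv2.cvtColor(d['image'],cv2.COLOR_RGB2HSV).astype(int)
    m=((hsv[...,1]<70)&(W[...,2]>zlo)&(W[...,2]<zlo+.07)&(abs(W[...,0]-n[0])<.08)&(abs(W[...,1]-n[1])<.02))
    P=W[m];print('visible x',np.percentile(P[:,0],[.5,99.5]),len(P))
    for lo in np.arange(n[0]-.045,n[0]+.05,.01):
        B=P[(P[:,0]>lo)&(P[:,0]<lo+.01)]
        if len(B)>20:print(lo.round(4),'y',np.percentile(B[:,1],[1,99]).round(4),'mid',np.percentile(B[:,1],[1,99]).mean().round(4),'z95',np.percentile(B[:,2],95).round(4))
    top=(im[...,0]>100)&(im[...,1]<60)&(abs(W[...,2]-.059)<.004);Q=W[top]
    if len(Q)>50:
        ys=np.sort(Q[:,1]);g=np.where(np.diff(ys)>.01)[0];print('red top x',np.percentile(Q[:,0],[1,99]),'gaps',[(ys[i].round(4),ys[i+1].round(4)) for i in g])
E
python3 -c "
from h import *
goto([.585,-.1522,.077],-88.65,3)
held('hov3',(.5805,-.1522),.1)"
```

```text
time: 26.75
tool_pos: [0.5686, -0.1228, 0.1842]
orientation: [[-0.006, 0.353, -0.936], [0.02, -0.935, -0.353], [-1.0, -0.021, -0.002]]
wrist_force: [0.1, -0.6, -2.6]
gripper_width: 0.0326
time: 27.25
tool_pos: [0.5819, -0.1526, 0.184]
orientation: [[-0.005, 0.026, -1.0], [0.02, -0.999, -0.026], [-1.0, -0.021, 0.005]]
wrist_force: [-0.0, -0.1, -3.0]
gripper_width: 0.0325
{"dx":17.7,"dy":0.6,"dz":-1.2,"yaw":0.04},{"dx":17.7,"dy":0.6,"dz":-1.2,"yaw":0.04},{"dx":17.7,"dy":0.6,"dz":-1.2,"yaw":0.04},
grasp now [ 0.5816 -0.1515  0.13  ] phi -88.53 j5,6 [  1.1 163.5] t 27.25 F [-0.  -0.1 -3. ]
visible x [0.5602478  0.61988477] 17365
0.5555 y [-0.1693 -0.1373] mid -0.1533 z95 0.1501
0.5655 y [-0.1706 -0.1352] mid -0.1529 z95 0.1503
0.5755 y [-0.1708 -0.135 ] mid -0.1529 z95 0.1507
0.5855 y [-0.172  -0.1324] mid -0.1522 z95 0.1648
0.5955 y [-0.1681 -0.1363] mid -0.1522 z95 0.1499
0.6055 y [-0.1678 -0.136 ] mid -0.1519 z95 0.1498
0.6155 y [-0.1675 -0.136 ] mid -0.1517 z95 0.1494
red top x [0.54398713 0.55322575] gaps [(np.float64(-0.2589), np.float64(-0.2287))]
```

View pics/hov3.png

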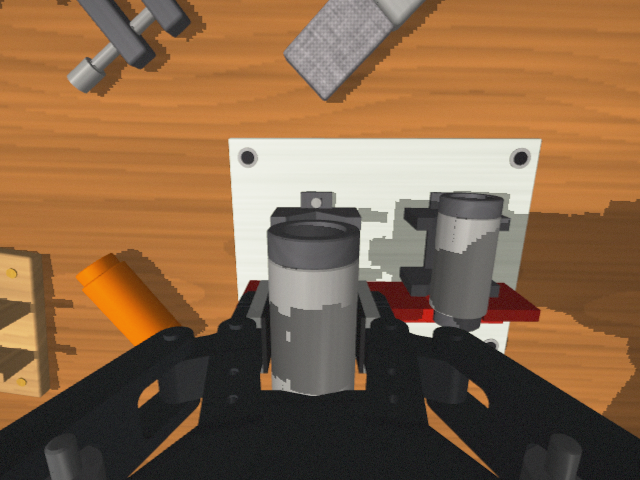

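The plain black end (at (313,240)) now points away from the stop, so the bush is turned. The loaded bush in nest 2 is untouched at (465,255). Descending over nest 1.

```bash
python3 -m pendant '[{"dx":18,"dy":0.5,"dz":-1.5,"yaw":0,"jaw":20},{"dx":18,"dy":0.5,"dz":-1.5,"yaw":0,"jaw":20},{"dx":17,"dy":0.5,"dz":-1.2,"yaw":0,"jaw":20},{"dx":0,"dy":0,"dz":0,"yaw":0,"jaw":20},{"dx":0,"dy":0,"dz":0,"yaw":0,"jaw":20}]'
python3 -c "
from h import *
goto([.5855,-.1526,.0525],-88.65,3)
held('hov4',(.5805,-.1522),.055)"
```

```text
time: 27.92
tool_pos: [0.5866, -0.1532, 0.1319]
orientation: [[-0.003, 0.023, -1.0], [0.02, -1.0, -0.023], [-1.0, -0.02, 0.003]]
wrist_force: [0.1, -0.8, -2.7]
gripper_width: 0.0326
{"dx":8.5,"dy":0.3,"dz":0.3,"yaw":-0.01},{"dx":8.5,"dy":0.3,"dz":0.3,"yaw":-0.01},{"dx":8.5,"dy":0.3,"dz":0.3,"yaw":-0.01},
grasp now [ 0.5864 -0.1521  0.0779] phi -88.68 j5,6 [  1.1 163.7] t 27.93 F [ 0.1 -0.8 -2.7]
visible x [0.56479501 0.62456135] 17467
0.5555 y [-0.17  -0.137] mid -0.1535 z95 0.0932
0.5655 y [-0.1695 -0.1378] mid -0.1537 z95 0.0981
0.5755 y [-0.1714 -0.1356] mid -0.1535 z95 0.0983
0.5855 y [-0.1714 -0.1347] mid -0.1531 z95 0.099
0.5955 y [-0.172  -0.1323] mid -0.1522 z95 0.1147
0.6055 y [-0.1686 -0.1367] mid -0.1526 z95 0.0978
0.6155 y [-0.1682 -0.1367] mid -0.1525 z95 0.0976
red top x [0.54281745 0.55328814] gaps [(np.float64(-0.2611), np.float64(-0.1794)), (np.float64(-0.1738), np.float64(-0.1329))]
```

```bash
python3 -m pendant '[{"dx":8,"dy":0.3,"dz":0.5,"yaw":0,"jaw":20},{"dx":8,"dy":0.1,"dz":0.5,"yaw":0,"jaw":20},{"dx":6,"dy":0.1,"dz":0,"yaw":0,"jaw":20},{"dx":2,"dy":0,"dz":0,"yaw":0,"jaw":20},{"dx":0,"dy":0,"dz":0,"yaw":0,"jaw":20}]' && python3 -m pendant '[{"dx":1.5,"dy":0,"dz":0,"yaw":0,"jaw":20},{"dx":0,"dy":0,"dz":0,"yaw":0,"jaw":20}]'
```

```text
time: 28.6
tool_pos: [0.5853, -0.1532, 0.1076]
orientation: [[-0.004, 0.023, -1.0], [0.02, -1.0, -0.023], [-1.0, -0.02, 0.003]]
wrist_force: [1.1, 0.3, -3.1]
gripper_width: 0.0322
time: 28.85
tool_pos: [0.5856, -0.1531, 0.1066]
orientation: [[-0.003, 0.023, -1.0], [0.02, -1.0, -0.023], [-1.0, -0.02, 0.002]]
wrist_force: [-0.6, 1.0, -1.0]
gripper_width: 0.0325
```

```bash
python3 -m pendant '[{"dx":0.5,"dy":0,"dz":1,"yaw":0,"jaw":20},{"dx":0,"dy":0,"dz":1,"yaw":0,"jaw":20},{"dx":0,"dy":0,"dz":0,"yaw":0,"jaw":20}]' && python3 -m pendant '[{"dx":0,"dy":0,"dz":1,"yaw":0,"jaw":20},{"dx":0,"dy":0,"dz":0,"yaw":0,"jaw":20}]' && python3 -m pendant '[{"dx":0,"dy":0,"dz":0.7,"yaw":0,"jaw":20},{"dx":0,"dy":0,"dz":0,"yaw":0,"jaw":20}]' | grep -E "pos|force"
```

```text
time: 29.22
tool_pos: [0.5837, -0.153, 0.1062]
orientation: [[-0.002, 0.023, -1.0], [0.02, -1.0, -0.023], [-1.0, -0.021, 0.002]]
wrist_force: [3.3, 3.1, 1.7]
gripper_width: 0.0325
time: 29.48
tool_pos: [0.5827, -0.153, 0.1061]
orientation: [[-0.003, 0.023, -1.0], [0.021, -1.0, -0.023], [-1.0, -0.021, 0.002]]
wrist_force: [3.5, 3.3, 1.9]
gripper_width: 0.0326
tool_pos: [0.5823, -0.153, 0.1061]
wrist_force: [5.2, 3.5, 1.3]
```

```bash
python3 -m pendant '[{"dx":0,"dy":0,"dz":0.7,"yaw":0,"jaw":20},{"dx":0,"dy":0,"dz":0,"yaw":0,"jaw":20}]' | grep -E "pos|force"; python3 -m pendant '[{"dx":0,"dy":0,"dz":0.5,"yaw":0,"jaw":20},{"dx":0,"dy":0,"dz":0,"yaw":0,"jaw":20}]' | grep -E "pos|force"
```

```text
tool_pos: [0.5821, -0.153, 0.1062]
wrist_force: [9.2, 3.4, -0.4]
tool_pos: [0.582, -0.153, 0.1062]
wrist_force: [10.6, 3.1, -1.2]
```

On the stop: the force climbs with no motion. Releasing and lifting clear, then checking.

```bash
python3 -m pendant '[{"dx":0,"dy":0,"dz":-0.7,"yaw":0,"jaw":20},{"dx":0,"dy":0,"dz":0,"yaw":0,"jaw":40},{"dx":0,"dy":0,"dz":0,"yaw":0,"jaw":60},{"dx":0,"dy":0,"dz":0,"yaw":0,"jaw":65},{"dx":-30,"dy":0,"dz":0,"yaw":0,"jaw":65}]' 40 && python3 -m pendant '[{"dx":-40,"dy":0,"dz":0,"yaw":0,"jaw":65},{"dx":-50,"dy":0,"dz":0,"yaw":0,"jaw":65},{"dx":-50,"dy":0,"dz":40,"yaw":0,"jaw":65},{"dx":0,"dy":0,"dz":0,"yaw":0,"jaw":65},{"dx":0,"dy":0,"dz":0,"yaw":0,"jaw":65}]'
python3 - <<'E'
from h import *
bushes('fin')
d=snap('fintop','top')
a=cv2.imread('pics/fin.png');b=cv2.imread('pics/fintop.png')[130:370,130:530]
cv2.imwrite('pics/finboth.png',np.hstack([cv2.resize(a,(400,300)),cv2.resize(b,(400,300))]))
E
```

```text
time: 30.85
tool_pos: [0.58, -0.1537, 0.1336]
orientation: [[-0.008, 0.023, -1.0], [0.021, -1.0, -0.023], [-1.0, -0.021, 0.008]]
wrist_force: [1.2, 0.7, -0.4]
gripper_width: 0.0653
time: 31.48
tool_pos: [0.5427, -0.1577, 0.2745]
orientation: [[-0.003, 0.023, -1.0], [0.02, -1.0, -0.023], [-1.0, -0.02, 0.003]]
wrist_force: [0.0, 1.2, -0.2]
gripper_width: 0.0649
[ 291  131   42  100 3899] mid [ 0.5806 -0.152 ] len 0.0793 ang 1.51 ztop [np.float64(0.0695), np.float64(0.0718), np.float64(0.0718), np.float64(0.0719)]
[ 396  131   50  101 4131] mid [ 0.5826 -0.2417] len 0.0798 ang 1.94 ztop [np.float64(0.0695), np.float64(0.0718), np.float64(0.0719), np.float64(0.072)]
```

View pics/finboth.png

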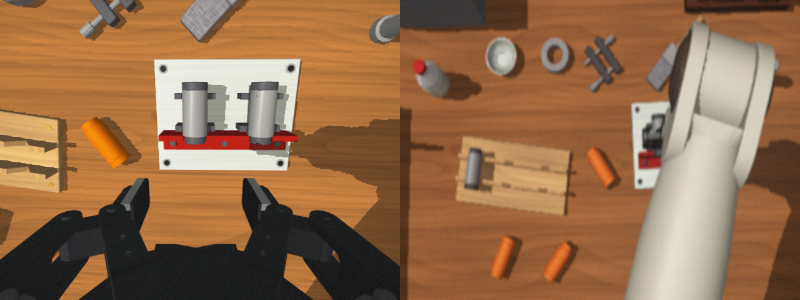

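Both nests are loaded, at (195,112) and (263,112) in the left half. The spare is still in the rack at (473,170) in the right half, and the bystanders in view are unmoved. Handing in.

```bash
python3 -c "
from bench import ticket
print(ticket.finish_job())"
```

```text
the job is handed in; nothing more can be done
None
```

Both V nests are loaded with bushes set home against the red stop bar, the third bush is still in the rack, and the job was handed in at about 31.6 s. The hand-in gave no verdict.

- **Lead-in ends by feel:** I pinched the near end of each bush I moved. The middle bush read 27.5 mm, so its lead-in was already facing the stop. The bush nearest the fixture read 32.6 mm, the same as a grip on its 34 mm body, so I turned it end for end. Depth readings agreed with both.
- **Placing:** Each bush was lowered into its V about 3–4 mm clear of the stop. I then slid it in until the force rose with no more travel, about 9–11 N, and released it.
- **Last check:**

| Bush | Measured centre x, y (m) | Estimated nest x, y (m) | Axis angle | Nest angle |
|---|---|---|---|---|
| Nest 1 | 0.5806, -0.152 | 0.5805, -0.152 | 1.5° | 1.35° |
| Nest 2 | 0.5826, -0.242 | 0.5825, -0.242 | 1.9° | 1.35° |

Both axes measured about 55 mm above the bench, and the lead-in step shows at the stop end of each.

- **Problems:** The first move to the rack ran joint 6 into its limit and tilted the tool 6°. I worked that back to about 1° before touching anything.
- **Not confirmed:** In the last top picture the arm hid the pillar and part of the brush. The wrist view at that moment showed part of each, but I did not measure them. No bystander's position was measured at the end, only looked at.

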